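Load the plate imager, hood it and take the exposure

ROBOT

A 6-joint arm with a two-finger parallel gripper is mounted at the origin on a cart in front of the work surface, level with it; the furniture and walls round the work are solid. World frame = base frame: x ahead of the robot, y to its left, z up, the work surface at z = 0. Lengths are in m, angles in rad, forces in N, time in s.
With the tool pointing down it reaches from about 0.325 to 0.775 m from the base axis. Payload 5.5 kg.
Tool frame: the origin (TCP) lies midway between the tips of the shut fingers; the grasp point (between the pads) lies 19 mm behind it; z points along the fingers, y is the line along which they close (so a half turn about z gives the same grasp; the last joint's range is limited). The gripper opens to 85 mm and grips with 20 to 120 N. Pads are 22 mm wide; open, the fingers measure 114 mm over their backs; the gripper's body (76 mm by 85 mm) begins 54 mm behind the grasp point. The pads swing forward as they close: fully open they stand 13 mm farther back than shut.
Start: joints at [1.238, 0.091, 1.231, -0, 1.82, -0.057], TCP at [0.163, 0.577, 0.231] pointing down, gripper open.
Joint ranges: [-2.87, 2.87], [-0.86, 2.18], [0.17, 2.46], [-1.51, 4.65], [0.06, 2.69], [-2.65, 2.65]. Speed limits (rad/s): [2.57, 2.57, 3.01, 3.14, 3.14, 3.14].

INTERFACE

Orientations are given as a rotation vector (axis times angle).
In Python, from rig import r, vision, order gives the robot as it stands.
- The arm moves only by the shell command python3 -m crank 'ROWS' [FORCE]. ROWS is JSON, one flat list of numbers, 7 for each row, row after row: the shift along the tool's x, y, z in m, then the turn, a rotation vector about the tool's x, y, z in rad, then the closure, from -1 (fully open) to 1 (shut), so that 0 is half open. A call has 1 to 8 rows; each row shifts and turns the commanded pose from where the row before left it, along the tool's axes as they then stand; what a row does not reach is not made up. A row lasts 1/12 s, in which the tool goes at most 41.7 mm and 7.16 degrees, less where a joint would pass 70% of its speed; a pose out of reach is approached as far as the arm can. A call is refused whole if a number of a shift passes 0.0417 or a number of a turn 0.125, either way. A call with a gripper value outside its range is refused whole. The fingers move at their own pace and stop on an object; FORCE is the grip in N (left out, the last holds). Time passes only in rows, so rows that do not move let the fingers close. It gives the time, the measured TCP pose, the force, the opening and the grip force at its end, in the units of the state.
- r.get_state(): the state, without advancing time (a new reading comes with each control period).
- vision.read_camera(name): name is "scene" or "top" or "wrist"; returns a dict with "image" (400x640x3 uint8, red, green, blue), "K" (3x3 intrinsics, pixels), "k1" (the pictures are not rectified: a ray, as slopes to the right and down, at radius r is drawn at 1 + k1 r^2 times it, then the intrinsics apply), "position" and "orientation" of the camera in the world; the wrist camera has in their place "mount" (4x4, takes a point from camera to tool coordinates, whose origin is the TCP and whose axes are the flange's). Camera axes: x right, y down, z forward; pixel columns grow to the right and rows downward; lengths in m; the calibration is good to about 2 mm. A picture is of the moment at which its call begins: read the wrist's pose just before it. There is no depth.
- order.finish_job(): hands the job in; it is judged then, once.
The state is a dict: "clock": time; "q": joint angles; "qvel": joint speeds; "tau": joint torques, N m; "eef_pos": TCP position; "eef_rot": TCP orientation; "force": force on the tool from outside, world axes, zero at the start; "ft_torque": the same for the moment, N m; "opening": opening from 0.0 (shut) to 1.0 (fully open); "finger_force": force on a finger pad.
Only numpy, scipy, OpenCV 4.12 (cv2) and the standard library are available. Lean on these libraries where they do the work, as an engineer would, in place of code of your own. Each camera call takes 0.05 s, during which the arm holds its last target. There are 200 camera calls.

TASK

Take every specimen plate from the wooden stand and slide each fully home into a free slot of the plate imager, between the glass filter plates and upright, one plate to a slot in any order. Then set the hood squarely down over the imager until it rests on the base plate, half-press the key on the control box to its first click and hold it there for a good second without going further, then press it right down for a moment and let it come up. Let no plate fall over, leave the bottle and dishes where they are, and if something gets knocked aside on the way put it right.

Things in the scene. Friction and masses are not known exactly. Their poses are not given: they have to be found in the camera images.
- plate_0: specimen plate, stands upright in a slot of the wooden stand: clear blade 60 wide (own x) x 5 thick (own y) x 62 tall, with a white grip head centred on top, 36 (x) x 12 (y) x 25 tall; 87 mm tall in all, 60 g. Origin: centre of its lower edge; z up along the plate; half a turn about z makes no difference. May be absent.
- plate_1: specimen plate, stands upright in a slot of the wooden stand: clear blade 60 wide (own x) x 5 thick (own y) x 62 tall, with a white grip head centred on top, 36 (x) x 12 (y) x 25 tall; 87 mm tall in all, 60 g. Origin: centre of its lower edge; z up along the plate; half a turn about z makes no difference. May be absent.
- plate_2: specimen plate, stands upright in a slot of the wooden stand: clear blade 60 wide (own x) x 5 thick (own y) x 62 tall, with a white grip head centred on top, 36 (x) x 12 (y) x 25 tall; 87 mm tall in all, 60 g. Origin: centre of its lower edge; z up along the plate; half a turn about z makes no difference. May be absent.
- plate_3: specimen plate, stands upright in a slot of the wooden stand: clear blade 60 wide (own x) x 5 thick (own y) x 62 tall, with a white grip head centred on top, 36 (x) x 12 (y) x 25 tall; 87 mm tall in all, 60 g. Origin: centre of its lower edge; z up along the plate; half a turn about z makes no difference. May be absent.
- imager: plate imager, fixed: grey base plate 114 (x) x 236 (y) x 10 tall; on it a black bed 80 x 200, top 33 mm above the bench, with four free slots along x at y = -63, -21, 21, 63 mm. 12.5 mm to each side of every slot's middle stands a fixed glass filter plate 60 (x) x 3 (y), top at 50 mm. A seated plate's head spans 72 to 97 mm above the bench. Origin: centre of the underside; z up.
- slot_0 (a point): point at the middle of the floor of the imager's outermost -y free slot (axes as the imager's): where the centre of a plate's lower edge comes when it is fully home. The slot runs 64 mm along the imager's x, is 8 mm wide (along y) and 26 mm deep below its rounded lips (3 mm radius), which are 36 mm above the bench.
- slot_1 (a point): point at the middle of the floor of the imager's inner -y free slot (axes as the imager's): where the centre of a plate's lower edge comes when it is fully home. The slot runs 64 mm along the imager's x, is 8 mm wide (along y) and 26 mm deep below its rounded lips (3 mm radius), which are 36 mm above the bench.
- slot_2 (a point): point at the middle of the floor of the imager's inner +y free slot (axes as the imager's): where the centre of a plate's lower edge comes when it is fully home. The slot runs 64 mm along the imager's x, is 8 mm wide (along y) and 26 mm deep below its rounded lips (3 mm radius), which are 36 mm above the bench.
- slot_3 (a point): point at the middle of the floor of the imager's outermost +y free slot (axes as the imager's): where the centre of a plate's lower edge comes when it is fully home. The slot runs 64 mm along the imager's x, is 8 mm wide (along y) and 26 mm deep below its rounded lips (3 mm radius), which are 36 mm above the bench.
- stand: wooden stand, fixed to the bench: 84 (x) x 186 (y) x 34 tall, with four slots 9 mm wide running along its x at y = -67.5, -22.5, 22.5 and 67.5 mm, floor 8 mm above the bench. Origin: centre of its underside; z up.
- hood: loose grey hood, an open-bottomed box with a black bridge handle: outside 94 (x) x 214 (y) x 100 tall, inside 86 x 206 x 96, 0.3 kg. Origin: centre of its open lower rim, z up; half a turn about z makes no difference. Fits round the black bed (3 mm play each side, long sides together), rim then on the base plate, 10 mm above the bench. May get knocked aside.
- hood_handle (a point): middle of the hood's handle bar, 130 mm above the rim: bar 12 (x) x 84 (y) x 12 tall on two posts, underside 24 mm above the roof.
- control_box: control box, fixed to the bench: 60 (x) x 80 (y) x 36 tall; the round key, 26 mm across, is in the middle of its top. Origin: centre of its underside.
- key_top (a point): middle of the key's flat top face, 50 mm above the bench when up, sinking as the key is pressed.
- key_first (a joint): first stage of the key, 0 (up) to 0.005 m (first click reached). Springy: about 1.5 N to start, 3 N at the click.
- key_second (a joint): second stage of the key, 0 to 0.005 m (right down); it moves only once the first stage is at its stop: about 9 N to start, 13 N at the bottom. The whole key so travels 10 mm and springs back up.
- dropper_2: white dropper bottle with red cap, 34 x 34 x 78 mm, bystander. Origin: centre of its underside.
- petri_1: covered petri dish with tan filling, 65 mm across, 14 tall, bystander. Origin: centre of its underside.
- petri_2: covered petri dish with pink filling, 65 mm across, 14 tall, bystander. Origin: centre of its underside.
Things that resemble listed ones, but are neither listed nor needed, are in the scene too. Leave any blue look-alike of the plate_2 alone.

How it is judged:
On the way, in this order (a step that is already met when the one before it is completed fails the run):
1. every plate is fully home and upright in a free slot (((horizontal distance between plate_0 and slot_0 below 0.006 m and z of plate_0 in the frame of slot_0 below 0.004 m and angle between the x axis of plate_0 and the x axis of imager, either way round below 0.12 rad and angle between plate_0's own z axis and vertical below 0.15 rad) or (horizontal distance between plate_0 and slot_1 below 0.006 m and z of plate_0 in the frame of slot_1 below 0.004 m and angle between the x axis of plate_0 and the x axis of imager, either way round below 0.12 rad and angle between plate_0's own z axis and vertical below 0.15 rad) or (horizontal distance between plate_0 and slot_2 below 0.006 m and z of plate_0 in the frame of slot_2 below 0.004 m and angle between the x axis of plate_0 and the x axis of imager, either way round below 0.12 rad and angle between plate_0's own z axis and vertical below 0.15 rad) or (horizontal distance between plate_0 and slot_3 below 0.006 m and z of plate_0 in the frame of slot_3 below 0.004 m and angle between the x axis of plate_0 and the x axis of imager, either way round below 0.12 rad and angle between plate_0's own z axis and vertical below 0.15 rad)) and ((horizontal distance between plate_1 and slot_0 below 0.006 m and z of plate_1 in the frame of slot_0 below 0.004 m and angle between the x axis of plate_1 and the x axis of imager, either way round below 0.12 rad and angle between plate_1's own z axis and vertical below 0.15 rad) or (horizontal distance between plate_1 and slot_1 below 0.006 m and z of plate_1 in the frame of slot_1 below 0.004 m and angle between the x axis of plate_1 and the x axis of imager, either way round below 0.12 rad and angle between plate_1's own z axis and vertical below 0.15 rad) or (horizontal distance between plate_1 and slot_2 below 0.006 m and z of plate_1 in the frame of slot_2 below 0.004 m and angle between the x axis of plate_1 and the x axis of imager, either way round below 0.12 rad and angle between plate_1's own z axis and vertical below 0.15 rad) or (horizontal distance between plate_1 and slot_3 below 0.006 m and z of plate_1 in the frame of slot_3 below 0.004 m and angle between the x axis of plate_1 and the x axis of imager, either way round below 0.12 rad and angle between plate_1's own z axis and vertical below 0.15 rad)) and ((horizontal distance between plate_2 and slot_0 below 0.006 m and z of plate_2 in the frame of slot_0 below 0.004 m and angle between the x axis of plate_2 and the x axis of imager, either way round below 0.12 rad and angle between plate_2's own z axis and vertical below 0.15 rad) or (horizontal distance between plate_2 and slot_1 below 0.006 m and z of plate_2 in the frame of slot_1 below 0.004 m and angle between the x axis of plate_2 and the x axis of imager, either way round below 0.12 rad and angle between plate_2's own z axis and vertical below 0.15 rad) or (horizontal distance between plate_2 and slot_2 below 0.006 m and z of plate_2 in the frame of slot_2 below 0.004 m and angle between the x axis of plate_2 and the x axis of imager, either way round below 0.12 rad and angle between plate_2's own z axis and vertical below 0.15 rad) or (horizontal distance between plate_2 and slot_3 below 0.006 m and z of plate_2 in the frame of slot_3 below 0.004 m and angle between the x axis of plate_2 and the x axis of imager, either way round below 0.12 rad and angle between plate_2's own z axis and vertical below 0.15 rad)) and ((horizontal distance between plate_3 and slot_0 below 0.006 m and z of plate_3 in the frame of slot_0 below 0.004 m and angle between the x axis of plate_3 and the x axis of imager, either way round below 0.12 rad and angle between plate_3's own z axis and vertical below 0.15 rad) or (horizontal distance between plate_3 and slot_1 below 0.006 m and z of plate_3 in the frame of slot_1 below 0.004 m and angle between the x axis of plate_3 and the x axis of imager, either way round below 0.12 rad and angle between plate_3's own z axis and vertical below 0.15 rad) or (horizontal distance between plate_3 and slot_2 below 0.006 m and z of plate_3 in the frame of slot_2 below 0.004 m and angle between the x axis of plate_3 and the x axis of imager, either way round below 0.12 rad and angle between plate_3's own z axis and vertical below 0.15 rad) or (horizontal distance between plate_3 and slot_3 below 0.006 m and z of plate_3 in the frame of slot_3 below 0.004 m and angle between the x axis of plate_3 and the x axis of imager, either way round below 0.12 rad and angle between plate_3's own z axis and vertical below 0.15 rad))), for 0.2 s.
2. the hood rests squarely on the imager's base plate over the plates (all of step 1 and horizontal distance between hood and imager below 0.007 m and z of hood in the frame of imager below 0.014 m and angle between the y axis of hood and the y axis of imager, either way round below 0.08 rad and angle between hood's own z axis and vertical below 0.06 rad and linear speed of hood below 0.02 m/s), for 0.2 s.
3. the key is half-pressed: held at its first click without the second stage moving (horizontal distance between hood and imager below 0.007 m and z of hood in the frame of imager below 0.014 m and angle between the y axis of hood and the y axis of imager, either way round below 0.08 rad and angle between hood's own z axis and vertical below 0.06 rad and linear speed of hood below 0.02 m/s and value of joint key_first above 0.004 m and value of joint key_second below 0.0015 m), for 0.6 s.
4. the key is pressed right down (horizontal distance between hood and imager below 0.007 m and z of hood in the frame of imager below 0.014 m and angle between the y axis of hood and the y axis of imager, either way round below 0.08 rad and angle between hood's own z axis and vertical below 0.06 rad and linear speed of hood below 0.02 m/s and value of joint key_second above 0.0038 m), for 0.1 s.
At the end, for the whole second after the job is handed in: Every plate present stands in a free slot (tilt < 0.15 rad, lower edge within 4 mm of its floor, 6 mm of its middle, 0.12 rad of its direction); the hood sits on the base plate (rim under 14 mm high, centre within 7 mm, 0.08 rad square, tilt < 0.06); key up (< 1 mm); at rest (all of step 2 and linear speed of each of plate_0, plate_1, plate_2, plate_3 below 0.03 m/s and value of joint each of key_first, key_second below 0.001 m); the robot touches nothing.
It fails at once if a plate falls over (angle between any of plate_0, plate_1, plate_2, plate_3's own z axis and vertical above 1 rad).
It fails at once if the bottle or a dish is shifted by more than 4 cm (distance of any of dropper_2, petri_1, petri_2 from where it was at the start of the episode above 0.04 m).
Of plate_0, plate_1, plate_2, plate_3 only 3 to 4 are there at a start; the rules pass over those that are not, and their reading is None.
At some moment in a run one of hood may be knocked a few centimetres aside while the robot is not near it.
It also fails if it takes over 208 s, if anything falls off the work surface, if the arm or the gripper's body presses on something with over 40 N, if the wrist force passes 120 N, or if a joint passes its speed limit or range.

## Working session

There is one attempt and no reset: what is moved stays moved. The work goes in short steps, Python scripts to look and compute and a shell command to move; the robot and the scene stay as the last step left them, time stands still between calls to the robot, and variables do not carry over. Pictures are saved under pics/ and viewed, at most 14 in all, crops included, and the job is handed in when it is done.

```bash
ls; mkdir -p pics
python3 - <<'E'
from rig import r, vision
import cv2, numpy as np
print(r.get_state())
for n in ("scene","top","wrist"):
    c=vision.read_camera(n)
    print(n,{k:(np.round(v,4).tolist() if not np.isscalar(v) else v) for k,v in c.items() if k!="image"})
    cv2.imwrite(f"pics/{n}0.png",c["image"][:,:,::-1])
E
```

```text
pics
{'clock': 0.0, 'q': array([ 1.23828036e+00,  9.18554514e-02,  1.23189265e+00,  4.00841050e-06,
        1.81976128e+00, -5.66917700e-02]), 'qvel': array([ 1.89120537e-03,  7.48237149e-05,  2.11955907e-04,  1.35051787e-03,
       -4.87537215e-04,  2.26367169e-03]), 'tau': array([ 2.80185239e-03, -4.58707309e+01, -4.18041372e+01, -1.56418758e-05,
        1.14918739e-02, -2.35706409e-06]), 'eef_pos': array([0.16331083, 0.57706446, 0.23014907]), 'eef_rot': array([-4.31838307e-01, -3.11139176e+00,  2.95242145e-03]), 'force': array([-0.3998705 , -0.20121554, -0.34417858]), 'ft_torque': array([-0.04957772, -0.01931574,  0.01038527]), 'finger_force': 0.0, 'opening': 0.9973419085996709}
scene {'K': [[377.7465, 0.0, 321.311], [0.0, 377.7465, 195.4377], [0.0, 0.0, 1.0]], 'k1': -0.005917565078057362, 'position': [-0.1937, 0.6111, 0.7651], 'orientation': [-1.004, 2.2613, -1.1683]}
top {'K': [[439.888, 0.0, 321.7264], [0.0, 439.888, 195.3704], [0.0, 0.0, 1.0]], 'k1': 0.00336404716493798, 'position': [0.2648, -0.0372, 1.3774], 'orientation': [-2.1585, 2.0625, -0.2037]}
wrist {'K': [[303.1221, 0.0, 314.063], [0.0, 303.1221, 201.3321], [0.0, 0.0, 1.0]], 'k1': -0.022137702492044456, 'mount': [[0.0, -0.9581, -0.2866, 0.0733], [1.0, 0.0002, -0.0005, 0.0003], [0.0005, -0.2866, 0.9581, -0.1423], [0.0, 0.0, 0.0, 1.0]]}
```

View pics/top0.png

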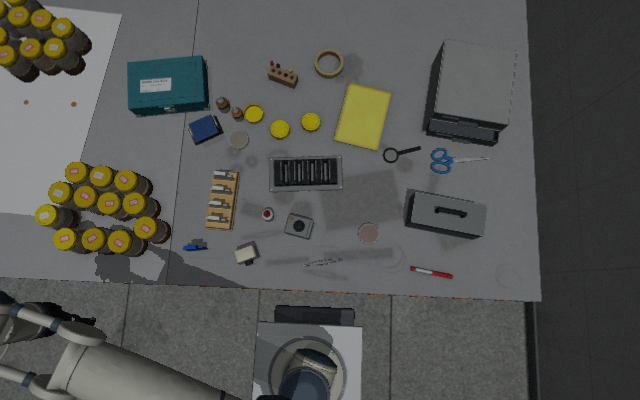

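View pics/scene0.png

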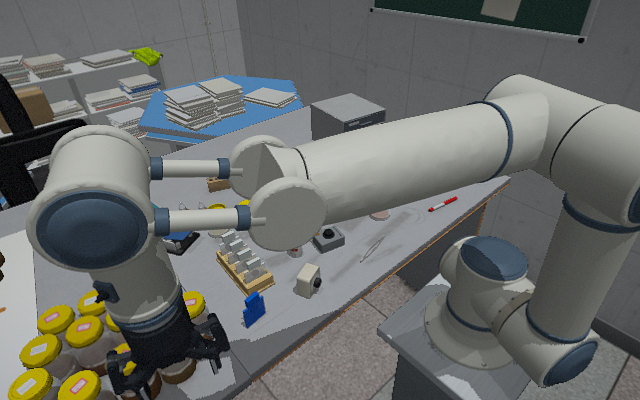

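The top view shows the stand with plates at (222,200), the imager at (306,174), the hood with black handle at (445,213), the grey control box with black round key at (299,226), the dropper at (268,213), and dishes at (368,232) and (239,140). What could be taken for a plate: the white-headed ones in the stand (4 at about (224,174), (219,190), (217,204), (214,219)) and the blue look-alike at (196,245), which I'll leave alone. The cream box at (246,253) with a side knob resembles the control box. I'll check this in one crop.

```bash
cat > h.py <<'E'
import numpy as np, cv2
from scipy.spatial.transform import Rotation as R
from rig import r, vision
def cam(n):
    s=r.get_state(); c=vision.read_camera(n)
    if n=="wrist":
        T=np.eye(4);T[:3,:3]=R.from_rotvec(s["eef_rot"]).as_matrix();T[:3,3]=s["eef_pos"];T=T@np.array(c["mount"])
        c["Rm"],c["p"]=T[:3,:3],T[:3,3]
    else: c["Rm"],c["p"]=R.from_rotvec(c["orientation"]).as_matrix(),np.array(c["position"])
    return c
def back(c,uv,z):
    K=c["K"];d=np.array([(uv[0]-K[0,2])/K[0,0],(uv[1]-K[1,2])/K[1,1]]);s=d.copy()
    for _ in range(8): s=d/(1+c["k1"]*(s@s))
    v=c["Rm"]@np.array([s[0],s[1],1]); return (c["p"]+v*(z-c["p"][2])/v[2]).round(4)
def proj(c,P):
    q=c["Rm"].T@(np.array(P,float)-c["p"]);s=q[:2]/q[2];s=s*(1+c["k1"]*(s@s));return c["K"][:2,:2]@s+c["K"][:2,2]
def crop(c,x0,y0,x1,y1,k,name):
    im=c["image"][y0:y1,x0:x1,::-1];cv2.imwrite("pics/"+name,cv2.resize(im,None,fx=k,fy=k,interpolation=cv2.INTER_CUBIC))
def tool(dxyz):  # world shift -> tool axes
    return R.from_rotvec(r.get_state()["eef_rot"]).as_matrix().T@np.array(dxyz)
E
python3 - <<'E'
from h import *
c=cam("top"); crop(c,180,140,380,270,4,"c1.png")
# per-pixel yaw sanity
for n,uv,z in [("stand",(222,200),.034),("imager",(306,174),.033),("hood",(445,213),.13),("box",(299,226),.05)]: print(n,back(c,uv,z))
E
```

```text
stand [0.5105 0.2913 0.034 ]
imager [0.6058 0.0345 0.033 ]
hood [ 0.4839 -0.3749  0.13  ]
box [0.4379 0.0462 0.05  ]
```

View pics/c1.png

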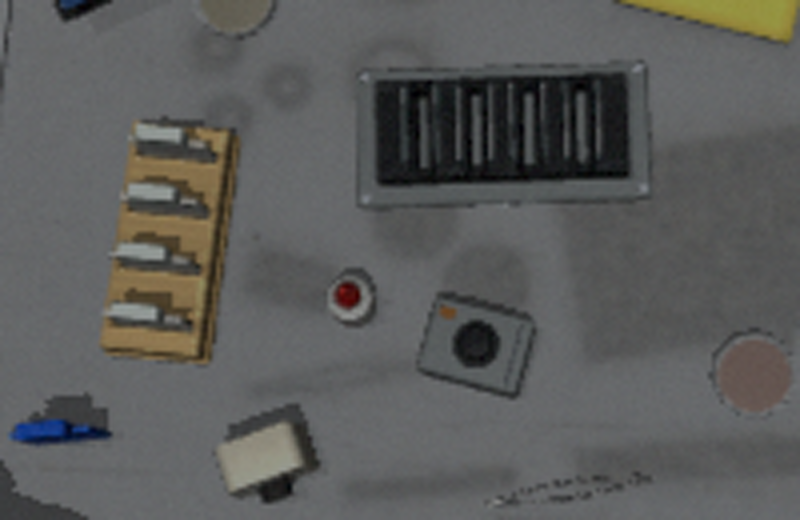

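```bash
cat >> h.py <<'E'
def fit(pts,w,l):  # centre and yaw of rectangle from 4 corner estimates (world xy), order irrelevant; yaw of the long side
    p=np.array(pts)[:,:2].astype(np.float32);b=cv2.minAreaRect(p);q=cv2.boxPoints(b);e=[q[1]-q[0],q[2]-q[1]];e=max(e,key=np.linalg.norm)
    return p.mean(0).round(4),np.degrees(np.arctan2(e[1],e[0])).round(2),np.round(b[1],4)
E
python3 - <<'E'
from h import *
c=cam("top")
cr=lambda x,y,z:back(c,(180+(x+.5)/4-.5,140+(y+.5)/4-.5),z)
print("imager",fit([cr(x,y,.01) for x,y in [(360,71),(648,62),(650,198),(360,207)]],0,0))
print("bed",fit([cr(x,y,.033) for x,y in [(377,80),(627,73),(630,178),(377,186)]],0,0))
print("stand",fit([cr(x,y,.034) for x,y in [(135,120),(230,128),(206,359),(102,350)]],0,0))
for x,y in [(161,134),(152,192),(140,250),(133,312)]: print("head",cr(x,y,.095))
print("box",fit([cr(x,y,.036) for x,y in [(440,294),(534,322),(515,396),(420,368)]],0,0),"key",cr(476,343,.05))
print("drop",cr(349,296,.078),"petri",cr(755,372,.014))
for n in range(0): pass
crop(c,395,180,495,245,8,"c2.png")
E
```

```text
imager (array([0.6146, 0.0367], dtype=float32), np.float32(-85.6), array([0.1124, 0.2336]))
bed (array([0.6127, 0.037 ], dtype=float32), np.float32(-85.78), array([0.0862, 0.199 ]))
stand (array([0.5135, 0.2924], dtype=float32), np.float32(-2.35), array([0.0806, 0.1834]))
head [0.5812 0.2903 0.095 ]
head [0.5363 0.2929 0.095 ]
head [0.492  0.2977 0.095 ]
head [0.4454 0.2985 0.095 ]
box (array([0.4403, 0.0473], dtype=float32), np.float32(76.15), array([0.0783, 0.0591])) key [0.4398 0.0474 0.05  ]
drop [0.4671 0.1425 0.078 ] petri [ 0.4317 -0.1682  0.014 ]
```

View pics/c2.png

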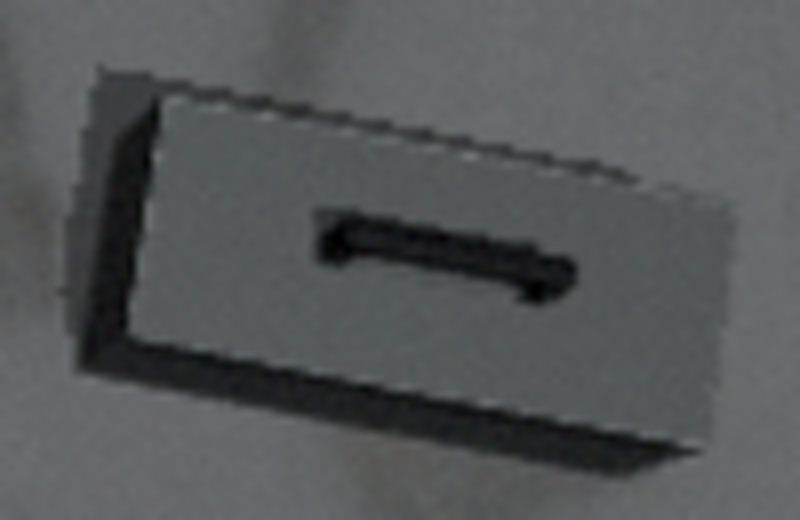

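The crops show all four plates in the stand (white heads, crop c1 (161,134), (152,192), (140,250), (133,312)), the imager with free slots, and the key box at (476,343). The hood's roof corners in c2 are (160,97), (733,205), (708,452) and (127,340). I'll move over the stand.

```bash
python3 -m crank '[0,0,0,0,0,-0.112,-1, 0,0,0,0,0,-0.112,-1, -0.03,-0.022,0,0,0,0,-1, -0.03,-0.022,0,0,0,0,-1, -0.03,-0.022,0,0,0,0,-1, -0.03,-0.022,0,0,0,0,-1, -0.03,-0.022,0,0,0,0,-1, -0.03,-0.022,0,0,0,0,-1]' 40 && python3 -m crank '[-0.03,-0.022,0,0,0,0,-1, -0.03,-0.022,0,0,0,0,-1, -0.03,-0.022,0,0,0,0,-1, -0.03,-0.022,0,0,0,0,-1, -0.03,-0.022,0,0,0,0,-1, -0.03,-0.022,0.01,0,0,0,-1, 0,0,0.01,0,0,0,-1,0,0,0,0,0,0,-1]'
python3 - <<'E'
from h import *
c=cam("wrist"); crop(c,0,0,640,400,1.25,"w1.png")
t=cam("top")
cr=lambda x,y,z:back(t,(395+(x+.5)/8-.5,180+(y+.5)/8-.5),z)
print("hood",fit([cr(x,y,.1) for x,y in [(160,97),(733,205),(708,452),(127,340)]],0,0),"handle",cr(325,225,.136),cr(566,268,.136))
E
```

```text
clock: 0.92
eef_pos: [0.3373, 0.4349, 0.2313]
eef_rot: [0.081, 3.14, 0.0]
force: [0.5, 0.9, 0.5]
opening: 1.004
finger_force: 0.0
clock: 1.58
eef_pos: [0.5096, 0.2932, 0.2081]
eef_rot: [-0.087, -3.136, 0.003]
force: [-0.3, -0.9, -1.2]
opening: 1.006
finger_force: 0.0
hood (array([ 0.4878, -0.3931], dtype=float32), np.float32(81.57), array([0.2147, 0.0924])) handle [ 0.497  -0.3455  0.136 ] [ 0.4853 -0.4311  0.136 ]
```

View pics/w1.png

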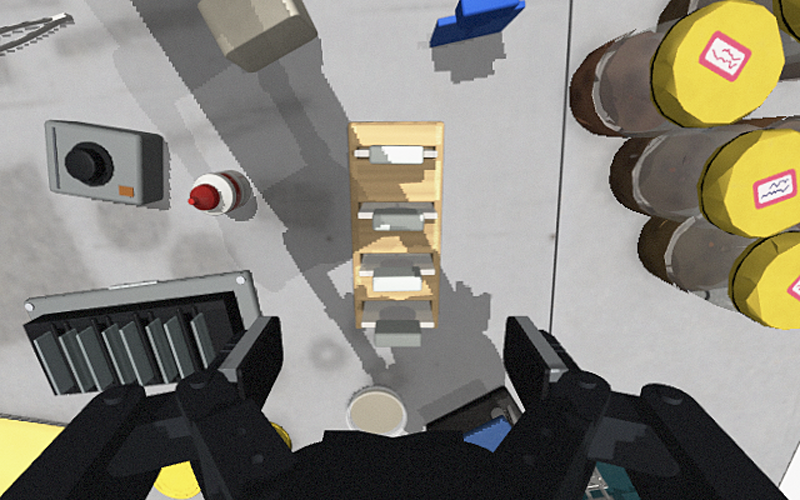

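The stand is centred around (396,225) with four white heads at y≈155, 218, 284 and 335. The control box is at left (90,160), the dropper at (215,195), and the blue look-alike at (480,20). I'll enlarge the stand.

Run:
```python
from h import *
c=cam("wrist"); crop(c,260,90,390,290,3,"w2.png")
# predicted head-top outlines for visual check
s=r.get_state(); print(R.from_rotvec(s["eef_rot"]).as_matrix().round(3).tolist(),s["eef_pos"])
```

```text
[[-0.999, 0.051, -0.0], [0.051, 0.999, 0.0], [0.0, 0.0, -1.0]] [0.50847449 0.29584516 0.21152415]
```

View pics/w2.png

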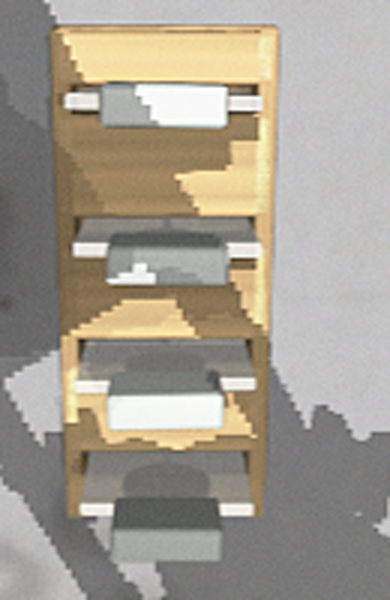

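Run:
```python
from h import *
c=cam("wrist")
cr=lambda x,y,z:back(c,(260+(x+.5)/3-.5,90+(y+.5)/3-.5),z)
for a in [(164.5,106),(168,266),(166,411),(166,544)]:
    p=cr(*a,.095); print("head",p, tool(p-r.get_state()["eef_pos"]).round(4))
for a,b in [((102,106),(227,106)),((108,284),(228,284)),((109,430),(223,430)),((112,560),(221,560))]:
    d=cr(*b,.095)-cr(*a,.095); print("w",np.linalg.norm(d).round(4),"yaw",np.degrees(np.arctan2(d[1],d[0])).round(1))
print("stand",fit([cr(x,y,.034) for x,y in [(53,30),(278,28),(256,515),(70,515)]],0,0))
# blade ends z=.07
for a,b in [((65,101),(262,103)),((74,250),(258,250)),((76,385),(255,385)),((80,510),(253,510))]:
    p,q=cr(*a,.07),cr(*b,.07); print("blade",(p+q)/2,np.linalg.norm(p-q).round(4),np.degrees(np.arctan2(*(q-p)[[1,0]])).round(1))
s=r.get_state(); print(s["eef_pos"],s["eef_rot"],s["clock"])
```

```text
head [0.4466 0.2996 0.095 ] [0.0621 0.0002 0.117 ]
head [0.4918 0.2984 0.095 ] [0.0169 0.0013 0.1171]
head [0.5368 0.2956 0.095 ] [-0.0282  0.0008  0.1171]
head [0.5822 0.2933 0.095 ] [-0.0737  0.0007  0.1171]
w 0.0345 yaw 87.2
w 0.035 yaw 87.1
w 0.0349 yaw 87.0
w 0.035 yaw 87.2
stand (array([0.5141, 0.2962], dtype=float32), np.float32(-2.77), array([0.0753, 0.1805]))
blade [0.4464 0.2994 0.07  ] 0.0597 86.5
blade [0.492   0.29785 0.07   ] 0.0584 87.1
blade [0.5373 0.2954 0.07  ] 0.0593 87.1
blade [0.5832 0.2935 0.07  ] 0.0599 87.1
[0.50849718 0.29615848 0.21205868] [7.86889891e-02 3.14005495e+00 1.18051373e-03] 1.7833
```

```bash
python3 -m crank '[-0.013,-0.032,0,0,0,0,-1,-0.013,-0.032,0,0,0,0,-1,-0.013,-0.032,0,0,0,0,-1,-0.013,-0.032,0,0,0,0,-1,-0.013,-0.032,0,0,0,0,-1,-0.013,-0.032,0,0,0,0,-1,-0.013,-0.032,0,0,0,0,-1,-0.013,-0.032,0,0,0,0,-1]' && python3 -m crank '[0,0,0,0,0,0,-1,0,0,0,0,0,0,-1,0,0,0,0,0,0,-1]'
python3 - <<'E'
from h import *
c=cam("wrist"); 
for y in (-.118,.118):
  for x in (-.057,.057):
    a=np.radians(4.4);print(proj(c,[.6146+x*np.cos(a)-y*np.sin(a),.0367+x*np.sin(a)+y*np.cos(a),.01]).round())
crop(c,160,90,460,290,2.6,"w3.png")
E
```

```text
clock: 2.45
eef_pos: [0.6001, 0.034, 0.2127]
eef_rot: [0.077, 3.139, 0.0]
force: [1.8, 1.4, 0.2]
opening: 0.997
finger_force: 0.0
clock: 2.7
eef_pos: [0.5997, 0.0354, 0.2121]
eef_rot: [0.079, 3.14, 0.001]
force: [0.2, 0.4, -0.4]
opening: 1.001
finger_force: 0.0
[206. 154.]
[227. 245.]
[415. 126.]
[418. 222.]
```

View pics/w3.png

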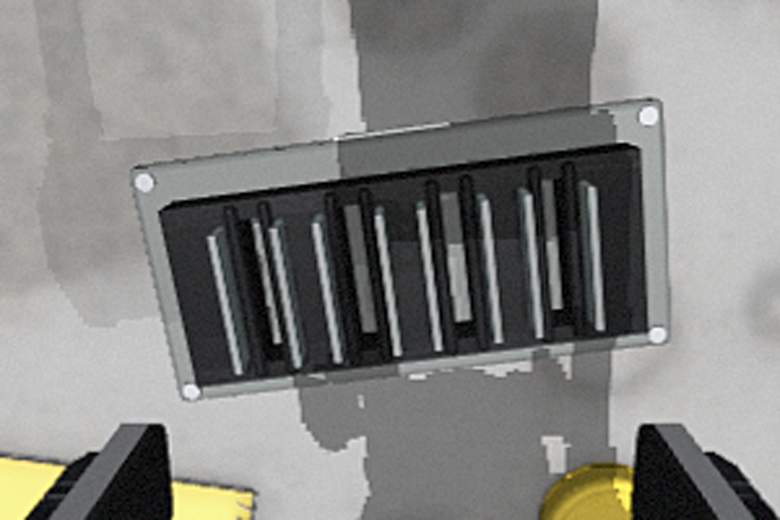

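Run:
```python
from h import *
c=cam("wrist")
cr=lambda x,y,z:back(c,(160+(x+.5)/2.6-.5,90+(y+.5)/2.6-.5),z)
print("base",fit([cr(x,y,.01) for x,y in [(132,170),(661,99),(667,341),(185,401)]],0,0))
B=[(239,373),(298,367),(337,362),(397,355),(438,349),(498,341),(540,337),(601,329)];T=[(212,237),(273,228),(317,222),(379,213),(420,206),(483,200),(524,193),(590,187)]
Y=np.array([s+d for s in (-63,-21,21,63) for d in (-12.5,12.5)])/1e3
# image left = world -y = imager -y ; top = world -x
obj=np.array([[x,y] for x,pts in((-.03,T),(.03,B)) for y in Y]);w=np.array([cr(*p,.05)[:2] for p in T+B])
A,_=cv2.estimateAffinePartial2D(obj,w);a=np.arctan2(A[1,0],A[0,0]);print("glass centre",A[:,2],"yaw",np.degrees(a),"scale",np.hypot(A[0,0],A[1,0]),np.abs(w-(obj@A[:,:2].T+A[:,2])).max(0))
for y in (-.063,-.021,.021,.063): print(y,(A@[0,y,1]).round(4))
s=r.get_state();print(s["eef_pos"],s["eef_rot"])
```

```text
base (array([0.6146, 0.0388], dtype=float32), np.float32(-85.3), array([0.111 , 0.2305]))
glass centre [0.61465624 0.03828125] yaw 4.748946182976522 scale 0.9916593893537966 [0.00081075 0.00092515]
-0.063 [ 0.6198 -0.024 ]
-0.021 [0.6164 0.0175]
0.021 [0.6129 0.059 ]
0.063 [0.6095 0.1005]
[0.59956699 0.0358752  0.21189729] [7.74731118e-02 3.13990397e+00 6.60609778e-04]
```

The imager fills crop w3: base corners (132,170), (661,99), (667,341), (185,401), four free slots between glass pairs at x≈265, 360, 455 and 552, all empty. Now back over the farthest stand plate.

```bash
cat > go.py <<'E'
import sys
from h import *
x,y,z,a=map(float,sys.argv[1:5]); s=r.get_state(); M=R.from_rotvec(s["eef_rot"]).as_matrix()
d=M.T@(np.array([x,y,z])-s["eef_pos"]); cur=np.degrees(np.arctan2(M[1,1],M[0,1]))
tilt=(R.from_matrix(M[:,[0,1,2]])*R.identity()).as_matrix()[:2,2]
print("clock %.2f"%s["clock"],"pos",s["eef_pos"].round(4),"shift",d.round(4),"yaw",cur.round(2),"turn_z",np.radians(-(a-cur)).round(4),"tilt",tilt.round(4),"open",round(s["opening"]*85,1),"F",s["force"].round(1),"grip",round(s["finger_force"],1))
E
python3 -m crank '[0.0038,0.032,0,0,0,0,-0.4,0.0038,0.032,0,0,0,0,-0.4,0.0038,0.032,0,0,0,0,-0.4,0.0038,0.032,0,0,0,0,-0.4,0.0038,0.032,0,0,0,0,-0.4,0.0038,0.032,0,0,0,0,-0.4,0.0038,0.032,0,0,0,0,-0.4,0.0038,0.032,0,0,0,0,-0.4]' && python3 -m crank '[0,0,0,0,0,0,-0.4,0,0,0,0,0,0,-0.4,0,0,0,0,0,0,-0.4]'; python3 go.py .5822 .2933 .072 87.1
```

```text
clock: 3.47
eef_pos: [0.5813, 0.2945, 0.2118]
eef_rot: [0.077, 3.14, 0.001]
force: [1.2, -0.2, -0.4]
opening: 0.701
finger_force: 0.0
clock: 3.72
eef_pos: [0.5821, 0.2921, 0.2114]
eef_rot: [0.078, 3.14, -0.001]
force: [0.8, -0.5, 0.1]
opening: 0.701
finger_force: 0.0
clock 3.72 pos [0.5821 0.2921 0.2114] shift [-0.      0.0013  0.1394] yaw 87.15 turn_z 0.0009 tilt [ 0.0001 -0.0004] open 59.6 F [ 0.8 -0.5  0.1] grip 0.0
```

```bash
python3 -m crank '[0,0.001,0.023,0,0,0,-0.4,0,0,0.023,0,0,0,-0.4,0,0,0.023,0,0,0,-0.4,0,0,0.023,0,0,0,-0.4,0,0,0.023,0,0,0,-0.4,0,0,0.024,0,0,0,-0.4,0,0,0,0,0,0,-0.4,0,0,0,0,0,0,-0.4]'; python3 go.py .5822 .2933 .072 87.1; python3 -m crank '[0,0,0,0,0,0,0.4,0,0,0,0,0,0,0.4,0,0,0,0,0,0,0.4,0,0,0,0,0,0,0.4,0,0,0,0,0,0,0.4]' 30; python3 go.py .5822 .2933 .072 87.1
python3 - <<'E'
from h import *
c=cam("wrist"); crop(c,200,150,440,400,2,"w4.png")
E
```

```text
clock: 4.38
eef_pos: [0.582, 0.2909, 0.0711]
eef_rot: [-0.083, -3.138, 0.003]
force: [-0.2, 0.4, 0.7]
opening: 0.7
finger_force: 0.0
clock 4.38 pos [0.582  0.2909 0.0711] shift [-0.      0.0024 -0.0009] yaw 86.96 turn_z -0.0024 tilt [-0.003  -0.0015] open 59.5 F [-0.2  0.4  0.7] grip 0.0
clock: 4.8
eef_pos: [0.5841, 0.2924, 0.0753]
eef_rot: [0.082, 3.136, 0.002]
force: [-0.2, -1.1, 6.2]
opening: 0.415
finger_force: 30.7
clock 4.80 pos [0.5841 0.2924 0.0753] shift [0.002  0.0007 0.0033] yaw 87.02 turn_z -0.0014 tilt [0.0044 0.0013] open 35.3 F [-0.2 -1.1  6.2] grip 30.7
```

View pics/w4.png

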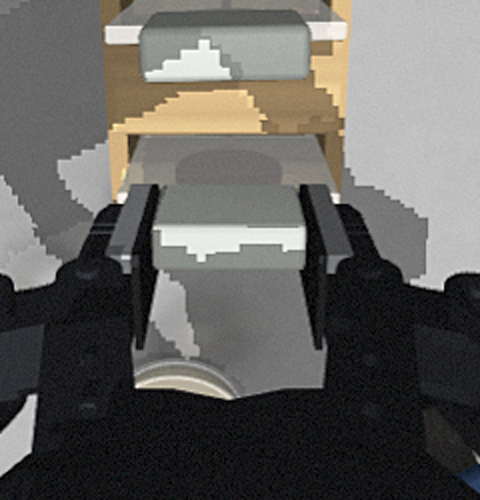

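The pads hold the head squarely (head at crop (150–305, 185–270)). Now I'll lift and work out the plate's offset in the tool.

```bash
cat >> h.py <<'E'
def intool(c,uv,zt):  # pixel -> tool coords at tool z = zt
    d=dict(c);M=np.array(c["mount"]);d["Rm"],d["p"]=M[:3,:3],M[:3,3];return back(d,uv,zt)
E
python3 -m crank '[0,0,-0.01,0,0,0,0.4,0,0,-0.02,0,0,0,0.4,0,0,-0.02,0,0,0,0.4,0,0,-0.02,0,0,0,0.4,0,0,-0.02,0,0,0,0.4,0,0,-0.02,0,0,0,0.4,0,0,0,0,0,0,0.4,0,0,0,0,0,0,0.4]' ; python3 go.py .6199 -.0245 .175 4.7
python3 - <<'E'
from h import *
c=cam("wrist"); crop(c,200,150,440,400,2,"w5.png")
cr=lambda x,y:(200+(x+.5)/2-.5,150+(y+.5)/2-.5)
for p in [(150,228),(305,226),(305,270),(152,270),(227.5,249)]: print(intool(c,cr(*p),-.0197))
E
```

```text
clock: 5.52
eef_pos: [0.5834, 0.2927, 0.1843]
eef_rot: [0.081, 3.137, 0.003]
force: [-0.2, 0.2, -1.0]
opening: 0.413
finger_force: 30.1
clock 5.52 pos [0.5834 0.2927 0.1843] shift [-0.0528 -0.3149  0.009 ] yaw 87.04 turn_z 1.4372 tilt [0.0033 0.0016] open 35.1 F [-0.2  0.2 -1. ] grip 30.1
[ 0.0072 -0.0174 -0.0197]
[ 0.0077  0.0175 -0.0197]
[-0.0035  0.0179 -0.0197]
[-0.0036 -0.0173 -0.0197]
[ 0.0019  0.0001 -0.0197]
```

View pics/w5.png

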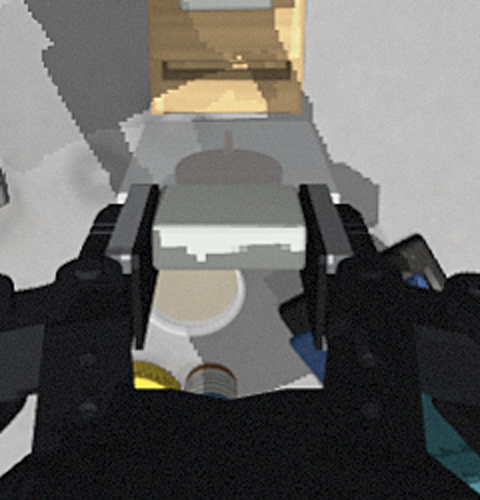

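Plate firm and level in the fingers, blade clear of the stand (bottom edge at crop y≈117). I'll carry it over slot_0 and turn.

```bash
python3 -m crank '[-0.0053,-0.0317,0,0,0,0,0.4,-0.0053,-0.0317,0,0,0,0,0.4,-0.0053,-0.0317,0,0,0,0,0.4,-0.0053,-0.0317,0,0,0,0,0.4,-0.0053,-0.0317,0,0,0,0,0.4,-0.0053,-0.0317,0,0,0,0,0.4,-0.0053,-0.0317,0,0,0,0,0.4,-0.0053,-0.0317,0,0,0,0,0.4]' && python3 -m crank '[-0.0053,-0.0317,0,0,0,0,0.4,-0.0053,-0.0317,0,0,0,0,0.4,0,0,0,0,0,0.12,0.4,0,0,0,0,0,0.12,0.4,0,0,0,0,0,0.12,0.4,0,0,0,0,0,0.12,0.4,0,0,0,0,0,0.12,0.4,0,0,0,0,0,0.12,0.4]' && python3 -m crank '[0,0,0,0,0,0.12,0.4,0,0,0,0,0,0.12,0.4,0,0,0,0,0,0.12,0.4,0,0,0,0,0,0.12,0.4,0,0,0,0,0,0.12,0.4,0,0,0,0,0,0.117,0.4,0,0,0,0,0,0,0.4,0,0,0,0,0,0,0.4]'; python3 go.py .6201 -.0264 .125 4.7
```

```text
clock: 6.23
eef_pos: [0.6111, 0.0353, 0.1798]
eef_rot: [-0.081, -3.137, 0.0]
force: [0.1, -0.3, -1.0]
opening: 0.416
finger_force: 30.2
clock: 6.9
eef_pos: [0.6185, -0.027, 0.1796]
eef_rot: [-1.19, -2.903, 0.002]
force: [-0.9, 0.2, -1.2]
opening: 0.413
finger_force: 30.2
clock: 7.57
eef_pos: [0.6187, -0.027, 0.1804]
eef_rot: [-2.123, -2.313, 0.003]
force: [0.5, 0.4, 0.1]
opening: 0.413
finger_force: 30.2
clock 7.57 pos [ 0.6187 -0.027   0.1804] shift [0.0004 0.0016 0.0554] yaw 4.9 turn_z 0.0035 tilt [-0.0029  0.0003] open 35.1 F [0.5 0.4 0.1] grip 30.2
```

```bash
python3 -m crank '[0.0004,0.0014,0.012,0,0,0,0.4,0,0,0.012,0,0,0,0.4,0,0,0.012,0,0,0,0.4,0,0,0.012,0,0,0,0.4,0,0,0.012,0,0,0,0.4,0,0,0.012,0,0,0,0.4,0,0,0,0,0,0,0.4,0,0,0,0,0,0,0.4]'; python3 go.py .6201 -.0264 .077 4.7
python3 - <<'E'
from h import *
c=cam("wrist"); crop(c,200,60,440,290,2.6,"w6.png")
a=np.radians(4.7)
for x in(-.032,.032):
  for y in (-.067,-.059): print(((proj(c,[.6147+x*np.cos(a)-y*np.sin(a),.0383+x*np.sin(a)+y*np.cos(a),.033])-[200,60])*2.6).round(),end="")
M=np.array(c["mount"]);d=dict(c);d["Rm"],d["p"]=M[:3,:3],M[:3,3]
print("plate bottom",[((proj(d,[.0019+t,y,.0673])-[200,60])*2.6).round() for y in(-.03,.03) for t in(-.0025,.0025)])
E
```

```text
clock: 8.23
eef_pos: [0.62, -0.0265, 0.1089]
eef_rot: [-2.127, -2.309, 0.002]
force: [-0.9, 0.0, -0.8]
opening: 0.415
finger_force: 30.2
clock 8.23 pos [ 0.62   -0.0265  0.1089] shift [0.0001 0.0001 0.0319] yaw 4.71 turn_z 0.0001 tilt [-0.0023  0.0002] open 35.3 F [-0.9  0.  -0.8] grip 30.2
[189. 400.][188. 374.][407. 400.][409. 374.]plate bottom [array([191., 405.]), array([190., 389.]), array([404., 405.]), array([405., 389.])]
```

View pics/w6.png

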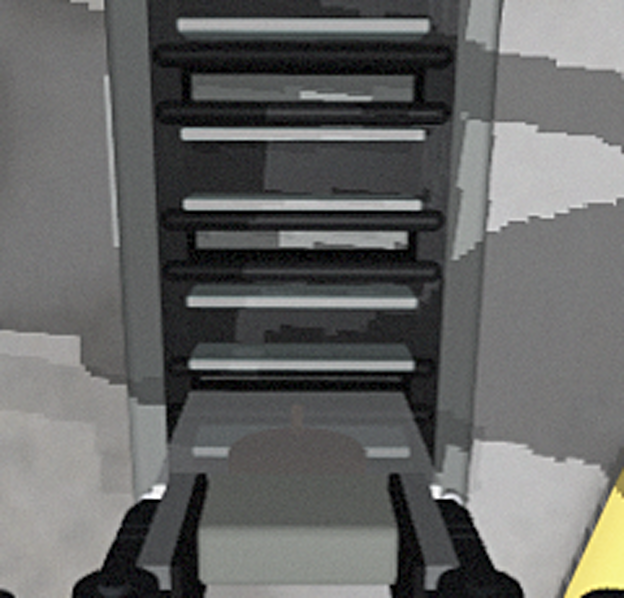

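The plate hangs centred between glass lines at rows 365 and 452. It sits about 4 px (1 mm) left of the glass centres (301 vs 297), so I'll nudge +1 mm and lower.

```bash
python3 -m crank '[0,0.001,0.004,0,0,0,0.4,0,0,0.005,0,0,0,0.4,0,0,0.005,0,0,0,0.4,0,0,0.005,0,0,0,0.4,0,0,0.005,0,0,0,0.4,0,0,0,0,0,0,0.4]'; python3 go.py .6201 -.0264 .077 4.7;  python3 -m crank '[0,0,0.004,0,0,0,0.4,0,0,0.003,0,0,0,0.4,0,0,0.002,0,0,0,0.4,0,0,0,0,0,0,0.4]'; python3 go.py .6201 -.0264 .077 4.7
```

```text
clock: 8.78
eef_pos: [0.6209, -0.0264, 0.0845]
eef_rot: [-2.127, -2.309, 0.002]
force: [-0.0, 0.2, -1.2]
opening: 0.411
finger_force: 30.2
clock 8.78 pos [ 0.6209 -0.0264  0.0845] shift [ 0.0001 -0.0008  0.0075] yaw 4.7 turn_z -0.0 tilt [-0.0025  0.0002] open 35.0 F [-0.   0.2 -1.2] grip 30.2
clock: 9.12
eef_pos: [0.6218, -0.0265, 0.0776]
eef_rot: [2.128, 2.31, 0.0]
force: [0.3, -0.7, -0.1]
opening: 0.413
finger_force: 30.2
clock 9.12 pos [ 0.6218 -0.0265  0.0776] shift [ 0.0003 -0.0017  0.0005] yaw 4.7 turn_z -0.0 tilt [ 0.0004 -0.0001] open 35.1 F [ 0.3 -0.7 -0.1] grip 30.2
```

```bash
python3 -m crank '[0,0,0.001,0,0,0,0.4,0,0,0,0,0,0,0.4]'|grep -E "eef_pos|force"; python3 -m crank '[0,0,0.001,0,0,0,0.4,0,0,0,0,0,0,0.4]'|grep -E "eef_pos|force"; python3 -m crank '[0,0,0.001,0,0,0,0.4,0,0,0,0,0,0,0.4]'|grep -E "eef_pos|force"
```

```text
eef_pos: [0.6219, -0.0265, 0.0774]
force: [-2.0, 0.3, 5.2]
finger_force: 30.8
eef_pos: [0.6219, -0.0266, 0.0773]
force: [-3.8, 0.3, 8.3]
finger_force: 31.2
eef_pos: [0.622, -0.0267, 0.0773]
force: [-6.5, -0.1, 13.1]
finger_force: 31.6
```

```bash
python3 -m crank '[0,0,-0.002,0,0,0,-0.4,0,0,-0.001,0,0,0,-0.4,0,0,0,0,0,0,-0.4,0,0,-0.02,0,0,0,-0.4,0,0,-0.02,0,0,0,-0.4,0,0,-0.02,0,0,0,-0.4,0,0,-0.02,0,0,0,-0.4,0,0,-0.02,0,0,0,-0.4]'|grep -E "eef_pos|force"; python3 -m crank '[0,0,0,0,0,-0.12,-0.4,0,0,0,0,0,-0.12,-0.4,0,0,0,0,0,-0.12,-0.4,0,0,0,0,0,-0.12,-0.4,0,0,0,0,0,-0.12,-0.4,0,0,0,0,0,-0.12,-0.4,0,0,0,0,0,-0.12,-0.4,0,0,0,0,0,-0.12,-0.4]'|grep eef_pos; python3 -m crank '[0,0,0,0,0,-0.12,-0.4,0,0,0,0,0,-0.12,-0.4,0,0,0,0,0,-0.12,-0.4,0,0,0,0,0,-0.118,-0.4,0.0101,0.0317,0,0,0,0,-0.4,0.0101,0.0317,0,0,0,0,-0.4,0.0101,0.0317,0,0,0,0,-0.4,0.0101,0.0317,0,0,0,0,-0.4]'|grep eef_pos; python3 -m crank '[0.0101,0.0317,0,0,0,0,-0.4,0.0101,0.0317,0,0,0,0,-0.4,0.0101,0.0317,0,0,0,0,-0.4,0.0101,0.0317,0,0,0,0,-0.4,0.0101,0.0317,0,0,0,0,-0.4,0.0101,0.0317,0,0,0,0,-0.4,0,0,0,0,0,0,-0.4,0,0,0,0,0,0,-0.4]'|grep eef_pos; python3 go.py .5368 .2956 .076 87.1
```

```text
eef_pos: [0.6215, -0.0264, 0.1775]
force: [0.4, 0.1, -0.6]
finger_force: 0.0
eef_pos: [0.6216, -0.0265, 0.1765]
eef_pos: [0.5872, 0.1033, 0.1766]
eef_pos: [0.5361, 0.2969, 0.1764]
clock 12.28 pos [0.5361 0.2969 0.1764] shift [-0.0009 -0.0012  0.1004] yaw 87.28 turn_z 0.0032 tilt [-0.0009 -0.0006] open 59.2 F [-0.  -1.2  0. ] grip 0.0
```

```bash
python3 -m crank '[-0.0009,-0.0012,0.02,0,0,0,-0.4,0,0,0.02,0,0,0,-0.4,0,0,0.02,0,0,0,-0.4,0,0,0.02,0,0,0,-0.4,0,0,0.02,0,0,0,-0.4,0,0,0,0,0,0,-0.4,0,0,0,0,0,0,-0.4]'|grep -E "eef_pos|force"; python3 -m crank '[0,0,0,0,0,0,0.4,0,0,0,0,0,0,0.4,0,0,0,0,0,0,0.4,0,0,0,0,0,0,0.4,0,0,0,0,0,0,0.4]' 30 |grep -E "force|opening"; python3 go.py .5368 .2956 .072 87.1; python3 -m crank '[0,0,-0.01,0,0,0,0.4,0,0,-0.02,0,0,0,0.4,0,0,-0.02,0,0,0,0.4,0,0,-0.02,0,0,0,0.4,0,0,-0.02,0,0,0,0.4,0,0,-0.016,0,0,0,0.4,0,0,0,0,0,0,0.4,0,0,0,0,0,0,0.4]'|grep eef_pos ; python3 go.py .6164 .0174 .18 4.7
```

```text
eef_pos: [0.5373, 0.2925, 0.0758]
force: [0.4, 1.4, 1.1]
finger_force: 0.0
force: [-0.1, -0.3, 7.2]
opening: 0.409
finger_force: 30.8
clock 13.28 pos [0.5388 0.2943 0.0797] shift [0.0021 0.0012 0.0077] yaw 87.08 turn_z -0.0003 tilt [0.0036 0.0013] open 34.8 F [-0.1 -0.3  7.2] grip 30.8
eef_pos: [0.5381, 0.2943, 0.1845]
clock 13.95 pos [0.5381 0.2943 0.1845] shift [-0.0922 -0.2726  0.0044] yaw 87.1 turn_z 1.4382 tilt [0.002  0.0011] open 35.1 F [-0.3  1.1 -1.9] grip 30.2
```

```bash
python3 -m crank '[-0.0104,-0.0305,0,0,0,0,0.4,-0.0104,-0.0305,0,0,0,0,0.4,-0.0104,-0.0305,0,0,0,0,0.4,-0.0104,-0.0305,0,0,0,0,0.4,-0.0104,-0.0305,0,0,0,0,0.4,-0.0104,-0.0305,0,0,0,0,0.4,-0.0104,-0.0305,0,0,0,0,0.4,-0.0104,-0.0305,0,0,0,0,0.4]'|grep eef_pos && python3 -m crank '[-0.0104,-0.0305,0,0,0,0,0.4,0,0,0,0,0,0.12,0.4,0,0,0,0,0,0.12,0.4,0,0,0,0,0,0.12,0.4,0,0,0,0,0,0.12,0.4,0,0,0,0,0,0.12,0.4,0,0,0,0,0,0.12,0.4,0,0,0,0,0,0.12,0.4]'|grep eef_pos && python3 -m crank '[0,0,0,0,0,0.12,0.4,0,0,0,0,0,0.12,0.4,0,0,0,0,0,0.12,0.4,0,0,0,0,0,0.12,0.4,0,0,0,0,0,0.118,0.4,0,0,0,0,0,0,0.4,0,0,0,0,0,0,0.4]'|grep eef_pos; python3 go.py .6175 .0157 .112 4.7
```

```text
eef_pos: [0.6078, 0.0446, 0.1809]
eef_pos: [0.6165, 0.0151, 0.1808]
eef_pos: [0.6167, 0.0152, 0.1815]
clock 15.87 pos [0.6167 0.0152 0.1815] shift [0.0004 0.001  0.0695] yaw 4.91 turn_z 0.0036 tilt [-0.0027  0.0001] open 34.7 F [ 0.2 -1.2 -1.5] grip 30.3
```

```bash
python3 -m crank '[0.0004,0.001,0.018,0,0,0.003,0.4,0,0,0.018,0,0,0,0.4,0,0,0.018,0,0,0,0.4,0,0,0.015,0,0,0,0.4,0,0,0,0,0,0,0.4,0,0,0.004,0,0,0,0.4,0,0,0.004,0,0,0,0.4,0,0,0.004,0,0,0,0.4]'>/dev/null; python3 go.py .6175 .0157 .082 4.7
```

```text
clock 16.53 pos [0.6189 0.0156 0.1033] shift [ 0.0002 -0.0014  0.0213] yaw 4.58 turn_z -0.0021 tilt [ 0.0021 -0.0001] open 34.7 F [0.5 0.3 0.1] grip 30.3
```

```bash
python3 -m crank '[0,-0.0007,0.005,0,0,0,0.4,0,0,0.005,0,0,0,0.4,0,0,0.005,0,0,0,0.4,0,0,0.003,0,0,0,0.4,0,0,0,0,0,0,0.4]'>/dev/null; python3 go.py .6175 .0157 .082 4.7; python3 -m crank '[0,0,0.001,0,0,0,0.4,0,0,0,0,0,0,0.4]'|grep -E "eef_pos|force"; python3 -m crank '[0,0,0.001,0,0,0,0.4,0,0,0,0,0,0,0.4]'|grep -E "eef_pos|force"; python3 -m crank '[0,0,0.001,0,0,0,0.4,0,0,0,0,0,0,0.4]'|grep -E "eef_pos|force";python3 -m crank '[0,0,0.001,0,0,0,0.4,0,0,0,0,0,0,0.4]'|grep -E "eef_pos|force"
```

```text
clock 16.95 pos [0.617  0.0155 0.0831] shift [0.0001 0.0005 0.0011] yaw 4.53 turn_z -0.003 tilt [-0.0017  0.    ] open 35.1 F [-0.3  0.  -0.6] grip 30.3
eef_pos: [0.6176, 0.0155, 0.0833]
force: [0.3, 0.1, -0.7]
finger_force: 30.3
eef_pos: [0.6176, 0.0155, 0.0824]
force: [0.9, 0.1, 0.1]
finger_force: 30.3
eef_pos: [0.6177, 0.0155, 0.0817]
force: [-0.1, -0.3, 1.6]
finger_force: 30.5
eef_pos: [0.6178, 0.0155, 0.0817]
force: [-1.7, 0.2, 3.9]
finger_force: 30.9
```

```bash
python3 -m crank '[0,0,-0.001,0,0,0,-0.4,0,0,-0.001,0,0,0,-0.4,0,0,0,0,0,0,-0.4,0,0,-0.02,0,0,0,-0.4,0,0,-0.02,0,0,0,-0.4,0,0,-0.02,0,0,0,-0.4,0,0,-0.02,0,0,0,-0.4,0,0,-0.018,0,0,0,-0.4]'|grep -E "eef_pos|force"; python3 -m crank '[0,0,0,0,0,-0.12,-0.4,0,0,0,0,0,-0.12,-0.4,0,0,0,0,0,-0.12,-0.4,0,0,0,0,0,-0.12,-0.4,0,0,0,0,0,-0.12,-0.4,0,0,0,0,0,-0.12,-0.4,0,0,0,0,0,-0.12,-0.4,0,0,0,0,0,-0.12,-0.4]'|grep eef_pos; python3 -m crank '[0,0,0,0,0,-0.12,-0.4,0,0,0,0,0,-0.12,-0.4,0,0,0,0,0,-0.12,-0.4,0,0,0,0,0,-0.12,-0.4,0.0156,0.0307,0,0,0,0,-0.4,0.0156,0.0307,0,0,0,0,-0.4,0.0156,0.0307,0,0,0,0,-0.4,0.0156,0.0307,0,0,0,0,-0.4]'|grep eef_pos; python3 -m crank '[0.0156,0.0307,0,0,0,0,-0.4,0.0156,0.0307,0,0,0,0,-0.4,0.0156,0.0307,0,0,0,0,-0.4,0.0156,0.0307,0,0,0,0,-0.4,0.0156,0.0307,0,0,0,0,-0.4,0,0,0,0,0,0,-0.4,0,0,0,0,0,0,-0.4,0,0,0,0,0,0,-0.4]'|grep eef_pos; python3 go.py .4918 .2984 .076 87.1
```

```text
eef_pos: [0.6176, 0.0155, 0.1814]
force: [0.2, 0.1, 0.1]
finger_force: 0.0
eef_pos: [0.6175, 0.0155, 0.1799]
eef_pos: [0.5609, 0.1424, 0.18]
eef_pos: [0.4917, 0.2985, 0.1801]
clock 20.28 pos [0.4917 0.2985 0.1801] shift [-1.000e-04  0.000e+00  1.041e-01] yaw 87.06 turn_z -0.0007 tilt [ 0.     -0.0007] open 59.0 F [-0.1 -0.2  0.9] grip 0.0
```

```bash
python3 -m crank '[0,0,0.02,0,0,0,-0.4,0,0,0.02,0,0,0,-0.4,0,0,0.02,0,0,0,-0.4,0,0,0.02,0,0,0,-0.4,0,0,0.024,0,0,0,-0.4,0,0,0,0,0,0,-0.4,0,0,0,0,0,0,-0.4]'|grep -E "eef_pos|force"; python3 -m crank '[0,0,0,0,0,0,0.4,0,0,0,0,0,0,0.4,0,0,0,0,0,0,0.4,0,0,0,0,0,0,0.4,0,0,0,0,0,0,0.4]' 30 |grep -E "force|opening"; python3 go.py .4918 .2984 .072 87.1; python3 -m crank '[0,0,-0.01,0,0,0,0.4,0,0,-0.02,0,0,0,0.4,0,0,-0.02,0,0,0,0.4,0,0,-0.02,0,0,0,0.4,0,0,-0.02,0,0,0,0.4,0,0,-0.016,0,0,0,0.4,0,0,0,0,0,0,0.4,0,0,0,0,0,0,0.4]'|grep eef_pos ; python3 go.py .6164 .0174 .18 4.7
```

```text
eef_pos: [0.4914, 0.297, 0.0749]
force: [-0.4, 0.2, 0.1]
finger_force: 0.0
force: [0.4, -1.7, 6.1]
opening: 0.407
finger_force: 32.7
clock 21.28 pos [0.4928 0.2988 0.0786] shift [ 0.001  -0.0005  0.0066] yaw 87.02 turn_z -0.0013 tilt [0.0035 0.0009] open 34.6 F [ 0.4 -1.7  6.1] grip 32.7
eef_pos: [0.492, 0.2991, 0.1835]
clock 21.95 pos [0.492  0.2991 0.1835] shift [-0.1388 -0.275   0.0033] yaw 87.05 turn_z 1.4372 tilt [0.002  0.0013] open 34.8 F [ 0.7  0.1 -0.6] grip 32.0
```

```bash
python3 -m crank '[-0.0167,-0.0292,0,0,0,0,0.4,-0.0167,-0.0292,0,0,0,0,0.4,-0.0167,-0.0292,0,0,0,0,0.4,-0.0167,-0.0292,0,0,0,0,0.4,-0.0167,-0.0292,0,0,0,0,0.4,-0.0167,-0.0292,0,0,0,0,0.4,-0.0167,-0.0292,0,0,0,0,0.4,-0.0167,-0.0292,0,0,0,0,0.4]'|grep eef_pos && python3 -m crank '[0,0,0,0,0,0.12,0.4,0,0,0,0,0,0.12,0.4,0,0,0,0,0,0.12,0.4,0,0,0,0,0,0.12,0.4,0,0,0,0,0,0.12,0.4,0,0,0,0,0,0.12,0.4,0,0,0,0,0,0.12,0.4,0,0,0,0,0,0.12,0.4]'|grep eef_pos && python3 -m crank '[0,0,0,0,0,0.12,0.4,0,0,0,0,0,0.12,0.4,0,0,0,0,0,0.12,0.4,0,0,0,0,0,0.118,0.4,0,0,0,0,0,0,0.4,0,0,0,0,0,0,0.4]'|grep eef_pos; python3 go.py .614 .0585 .112 4.7
```

```text
eef_pos: [0.6127, 0.057, 0.1799]
eef_pos: [0.6122, 0.0586, 0.1798]
eef_pos: [0.6124, 0.0586, 0.1805]
clock 23.78 pos [0.6124 0.0586 0.1805] shift [-0.0002  0.0018  0.0685] yaw 4.85 turn_z 0.0026 tilt [-0.0027 -0.    ] open 35.0 F [ 0.3  0.4 -1. ] grip 31.9
```

```bash
python3 -m crank '[0,0.0013,0.018,0,0,0.003,0.4,0,0,0.018,0,0,0,0.4,0,0,0.018,0,0,0,0.4,0,0,0.014,0,0,0,0.4,0,0,0,0,0,0,0.4,0,0,0.004,0,0,0,0.4,0,0,0.004,0,0,0,0.4,0,0,0.003,0,0,0,0.4]'>/dev/null; python3 go.py .614 .0585 .081 4.7;  python3 -m crank '[0,0,0.004,0,0,0,0.4,0,0,0.004,0,0,0,0.4,0,0,0,0,0,0,0.4]'>/dev/null; python3 go.py .614 .0585 .081 4.7
```

```text
clock 24.45 pos [0.6148 0.0586 0.1042] shift [-0.0001 -0.0009  0.0232] yaw 4.51 turn_z -0.0034 tilt [0.002  0.0001] open 34.8 F [-0.   0.1 -0.4] grip 31.9
clock 24.70 pos [0.614  0.0586 0.0945] shift [-0.0001  0.      0.0135] yaw 4.48 turn_z -0.0039 tilt [-0.0009 -0.    ] open 34.9 F [-0.1  0.4 -1.4] grip 31.9
```

```bash
python3 -m crank '[0,0,0.005,0,0,0,0.4,0,0,0.005,0,0,0,0.4,0,0,0.002,0,0,0,0.4,0,0,0,0,0,0,0.4]'>/dev/null; python3 go.py .614 .0585 .081 4.7; python3 -m crank '[0,0,0.001,0,0,0,0.4,0,0,0,0,0,0,0.4]'|grep -E "eef_pos|force"; python3 -m crank '[0,0,0.001,0,0,0,0.4,0,0,0,0,0,0,0.4]'|grep -E "eef_pos|force"; python3 -m crank '[0,0,0.001,0,0,0,0.4,0,0,0,0,0,0,0.4]'|grep -E "eef_pos|force"
```

```text
clock 25.03 pos [0.6138 0.0586 0.0822] shift [-0.0001  0.0002  0.0012] yaw 4.47 turn_z -0.004 tilt [-0.0016 -0.0001] open 34.8 F [-0.5  1.2 -0.6] grip 31.9
eef_pos: [0.6143, 0.0586, 0.0822]
force: [-0.1, 0.1, -0.9]
finger_force: 31.9
eef_pos: [0.6143, 0.0586, 0.0813]
force: [-0.6, -0.8, 0.3]
finger_force: 31.9
eef_pos: [0.6144, 0.0586, 0.0808]
force: [-0.2, 0.2, -0.1]
finger_force: 32.1
```

```bash
python3 -m crank '[0,0,0.001,0,0,0,0.4,0,0,0.001,0,0,0,0.4,0,0,0,0,0,0,0.4]'|grep -E "eef_pos|force"; python3 -m crank '[0,0,-0.001,0,0,0,-0.4,0,0,-0.001,0,0,0,-0.4,0,0,0,0,0,0,-0.4,0,0,-0.02,0,0,0,-0.4,0,0,-0.02,0,0,0,-0.4,0,0,-0.02,0,0,0,-0.4,0,0,-0.02,0,0,0,-0.4,0,0,-0.018,0,0,0,-0.4]'|grep -E "eef_pos|force"; python3 -m crank '[0,0,0,0,0,-0.12,-0.4,0,0,0,0,0,-0.12,-0.4,0,0,0,0,0,-0.12,-0.4,0,0,0,0,0,-0.12,-0.4,0,0,0,0,0,-0.12,-0.4,0,0,0,0,0,-0.12,-0.4,0,0,0,0,0,-0.12,-0.4,0,0,0,0,0,-0.12,-0.4]'|grep eef_pos; python3 -m crank '[0,0,0,0,0,-0.12,-0.4,0,0,0,0,0,-0.12,-0.4,0,0,0,0,0,-0.12,-0.4,0,0,0,0,0,-0.12,-0.4,0.0225,0.029,0,0,0,0,-0.4,0.0225,0.029,0,0,0,0,-0.4,0.0225,0.029,0,0,0,0,-0.4,0.0225,0.029,0,0,0,0,-0.4]'|grep eef_pos; python3 -m crank '[0.0225,0.029,0,0,0,0,-0.4,0.0225,0.029,0,0,0,0,-0.4,0.0225,0.029,0,0,0,0,-0.4,0.0225,0.029,0,0,0,0,-0.4,0,0,0,0,0,0,-0.4,0,0,0,0,0,0,-0.4,0,0,0,0,0,0,-0.4]'|grep eef_pos; python3 go.py .4466 .2996 .076 87.1
```

```text
eef_pos: [0.6145, 0.0586, 0.0807]
force: [-4.4, -0.2, 8.7]
finger_force: 33.0
eef_pos: [0.6143, 0.0586, 0.1792]
force: [-0.2, -0.6, 0.7]
finger_force: 0.0
eef_pos: [0.6142, 0.0586, 0.1777]
eef_pos: [0.5295, 0.1801, 0.1777]
eef_pos: [0.4469, 0.2996, 0.178]
clock 28.37 pos [0.4469 0.2996 0.178 ] shift [3.00e-04 1.00e-04 1.02e-01] yaw 87.01 turn_z -0.0016 tilt [ 0.0001 -0.0007] open 59.2 F [ 0.3 -1.  -1. ] grip 0.0
```

```bash
python3 -m crank '[0,0,0.02,0,0,0,-0.4,0,0,0.02,0,0,0,-0.4,0,0,0.02,0,0,0,-0.4,0,0,0.02,0,0,0,-0.4,0,0,0.022,0,0,0,-0.4,0,0,0,0,0,0,-0.4,0,0,0,0,0,0,-0.4]'|grep -E "eef_pos|force"; python3 -m crank '[0,0,0,0,0,0,0.4,0,0,0,0,0,0,0.4,0,0,0,0,0,0,0.4,0,0,0,0,0,0,0.4,0,0,0,0,0,0,0.4]' 30 |grep -E "force|opening"; python3 go.py .4466 .2996 .072 87.1; python3 -m crank '[0,0,-0.01,0,0,0,0.4,0,0,-0.02,0,0,0,0.4,0,0,-0.02,0,0,0,0.4,0,0,-0.02,0,0,0,0.4,0,0,-0.02,0,0,0,0.4,0,0,-0.016,0,0,0,0.4,0,0,0,0,0,0,0.4,0,0,0,0,0,0,0.4]'|grep eef_pos ; python3 go.py .6105 .1005 .18 4.7
```

```text
eef_pos: [0.4468, 0.2982, 0.075]
force: [0.7, 0.0, 0.2]
finger_force: 0.0
force: [1.2, -1.8, 6.7]
opening: 0.416
finger_force: 32.7
clock 29.37 pos [0.4478 0.3    0.0784] shift [ 0.0012 -0.0004  0.0064] yaw 86.97 turn_z -0.0023 tilt [0.0033 0.001 ] open 35.4 F [ 1.2 -1.8  6.7] grip 32.7
eef_pos: [0.4471, 0.3002, 0.1834]
clock 30.03 pos [0.4471 0.3002 0.1834] shift [-0.1737 -0.1909  0.0034] yaw 86.99 turn_z 1.4363 tilt [0.0019 0.0014] open 35.3 F [ 0.1 -0.5 -0.7] grip 31.9
```

```bash
python3 -m crank '[-0.0217,-0.0239,0,0,0,0,0.4,-0.0217,-0.0239,0,0,0,0,0.4,-0.0217,-0.0239,0,0,0,0,0.4,-0.0217,-0.0239,0,0,0,0,0.4,-0.0217,-0.0239,0,0,0,0,0.4,-0.0217,-0.0239,0,0,0,0,0.4,-0.0217,-0.0239,0,0,0,0,0.4,-0.0217,-0.0239,0,0,0,0,0.4]'|grep eef_pos && python3 -m crank '[0,0,0,0,0,0.12,0.4,0,0,0,0,0,0.12,0.4,0,0,0,0,0,0.12,0.4,0,0,0,0,0,0.12,0.4,0,0,0,0,0,0.12,0.4,0,0,0,0,0,0.12,0.4,0,0,0,0,0,0.12,0.4,0,0,0,0,0,0.12,0.4]'|grep eef_pos && python3 -m crank '[0,0,0,0,0,0.12,0.4,0,0,0,0,0,0.12,0.4,0,0,0,0,0,0.12,0.4,0,0,0,0,0,0.118,0.4,0,0,0,0,0,0,0.4,0,0,0,0,0,0,0.4]'|grep eef_pos; python3 go.py .6106 .1003 .112 4.7
```

```text
eef_pos: [0.6101, 0.0983, 0.1799]
eef_pos: [0.6093, 0.0998, 0.1798]
eef_pos: [0.6094, 0.0997, 0.1805]
clock 31.87 pos [0.6094 0.0997 0.1805] shift [0.0005 0.0014 0.0685] yaw 4.79 turn_z 0.0016 tilt [-0.0027 -0.0002] open 34.8 F [ 0.6  0.3 -0.5] grip 31.9
```

```bash
python3 -m crank '[0.0005,0.001,0.018,0,0,0.001,0.4,0,0,0.018,0,0,0,0.4,0,0,0.018,0,0,0,0.4,0,0,0.014,0,0,0,0.4,0,0,0,0,0,0,0.4,0,0,0.004,0,0,0,0.4,0,0,0.004,0,0,0,0.4,0,0,0.003,0,0,0,0.4]'>/dev/null; python3 go.py .6106 .1003 .081 4.7;  python3 -m crank '[0,0,0.004,0,0,0,0.4,0,0,0.004,0,0,0,0.4,0,0,0,0,0,0,0.4]'>/dev/null; python3 go.py .6106 .1003 .081 4.7
```

```text
clock 32.53 pos [0.6116 0.1003 0.1042] shift [ 0.     -0.001   0.0232] yaw 4.56 turn_z -0.0024 tilt [0.0019 0.0002] open 34.9 F [ 0.3 -0.2 -0.4] grip 31.9
clock 32.78 pos [0.6107 0.1002 0.0945] shift [ 0.0001 -0.0001  0.0135] yaw 4.53 turn_z -0.0029 tilt [-0.0009 -0.0001] open 35.0 F [-0.1 -0.4 -0.9] grip 31.9
```

```bash
python3 -m crank '[0,0,0.005,0,0,0,0.4,0,0,0.005,0,0,0,0.4,0,0,0.003,0,0,0,0.4,0,0,0.001,0,0,0,0.4,0,0,0,0,0,0,0.4]'>/dev/null; python3 go.py .6106 .1003 .081 4.7; python3 -m crank '[0,0,0.001,0,0,0,0.4,0,0,0,0,0,0,0.4]'|grep -E "eef_pos|force"; python3 -m crank '[0,0,0.001,0,0,0,0.4,0,0,0,0,0,0,0.4]'|grep -E "eef_pos|force"; python3 -m crank '[0,0,0.001,0,0,0,0.4,0,0,0,0,0,0,0.4]'|grep -E "eef_pos|force"
```

```text
clock 33.20 pos [0.6108 0.1003 0.081 ] shift [ 0.     -0.0002 -0.    ] yaw 4.53 turn_z -0.003 tilt [-0.0005 -0.0001] open 34.7 F [-1.4 -0.6 -0. ] grip 31.9
eef_pos: [0.6111, 0.1003, 0.0806]
force: [-0.7, 0.0, 0.3]
finger_force: 31.9
eef_pos: [0.6111, 0.1003, 0.0805]
force: [-2.2, -0.3, 5.0]
finger_force: 32.4
eef_pos: [0.6112, 0.1003, 0.0804]
force: [-4.5, -0.5, 8.3]
finger_force: 32.9
```

```bash
python3 -m crank '[0,0,-0.001,0,0,0,-0.4,0,0,-0.001,0,0,0,-0.4,0,0,0,0,0,0,-0.4,0,0,-0.02,0,0,0,-0.4,0,0,-0.03,0,0,0,-0.4,0,0,-0.04,0,0,0,-0.4,0,0,-0.04,0,0,0,-0.4,0,0,-0.04,0,0,0,-0.4]'|grep -E "eef_pos|force"; python3 -m crank '[-0.03,0,0,0,0,0,-0.4,-0.03,0,0,0,0,0,-0.4,0,0,0,0,0,0,-0.4,0,0,0,0,0,0,-0.4]'|grep eef_pos;  python3 - <<'E'
from h import *
c=cam("wrist"); crop(c,150,30,480,400,1.55,"w7.png"); print(r.get_state()["eef_pos"])
a=np.radians(4.7)
for s in (-.063,-.021,.021,.063): print(s,((proj(c,[.6157-s*np.sin(a),.0383+s*np.cos(a),.097])-[150,30])*1.55).round())
cv2.imwrite("pics/top1.png",cam("top")["image"][:,:,::-1])
E
```

```text
eef_pos: [0.6106, 0.1002, 0.2513]
force: [1.0, 0.7, -0.9]
finger_force: 0.0
eef_pos: [0.6158, 0.0391, 0.2497]
[0.61569136 0.04014808 0.24953734]
-0.063 [255. 334.]
-0.021 [255. 275.]
0.021 [254. 212.]
0.063 [254. 144.]
```

View pics/w7.png

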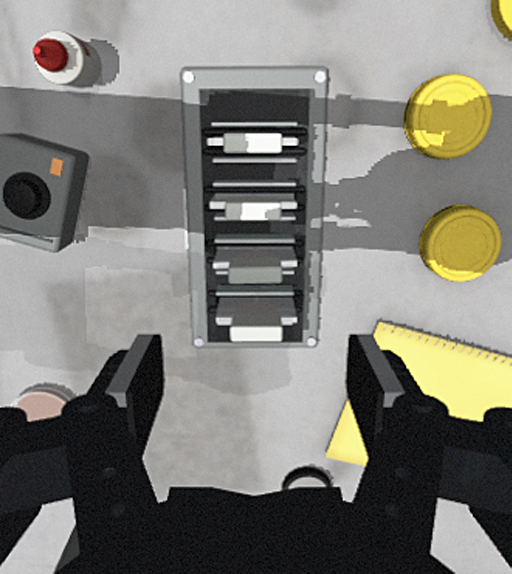

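All four plates stand in their slots: heads at (254,142), (252,211), (254,273), (256,334), as predicted for seated plates. The key is at (25,197). On to the hood.

```bash
python3 - <<'E'
from h import *
c=cam("wrist"); print("key",back(c,(150+25.5/1.55-.5,30+197.5/1.55-.5),.05))
E
python3 -m crank '[-0.0349,-0.0135,-0.0033,0,0,0,-0.4,-0.0349,-0.0135,-0.0033,0,0,0,-0.4,-0.0349,-0.0135,-0.0033,0,0,0,-0.4,-0.0349,-0.0135,-0.0033,0,0,0,-0.4,-0.0349,-0.0135,-0.0033,0,0,0,-0.4,-0.0349,-0.0135,-0.0033,0,0,0,-0.4,-0.0349,-0.0135,-0.0033,0,0,0,-0.4,-0.0349,-0.0135,-0.0033,0,0,0,-0.4]'|grep eef_pos;python3 -m crank '[-0.0349,-0.0135,-0.0033,0,0,0,-0.4,-0.0349,-0.0135,-0.0033,0,0,0,-0.4,-0.0349,-0.0135,-0.0033,0,0,0,-0.4,-0.0349,-0.0135,-0.0033,0,0,0,-0.4,0,0,0,0,0,0.1115,-0.4,0,0,0,0,0,0.1115,-0.4,0,0,0,0,0,0,-0.4,0,0,0,0,0,0,-0.4]'|grep eef_pos; python3 go.py .488 -.39 .111 -8.1
python3 - <<'E'
from h import *
c=cam("wrist"); crop(c,120,0,520,400,1.5,"w8.png")
t=cam("top"); cv2.imwrite("pics/top2.png",t["image"][:,:,::-1])
E
```

```text
key [0.4457 0.051  0.05  ]
eef_pos: [0.5297, -0.2469, 0.2766]
eef_pos: [0.4878, -0.3891, 0.2895]
clock 36.18 pos [ 0.4878 -0.3891  0.2895] shift [-0.0009  0.0004  0.1785] yaw -8.0 turn_z 0.0017 tilt [-0.0003  0.0006] open 59.3 F [ 0.5  0.5 -0.6] grip 0.0
```

View pics/w8.png

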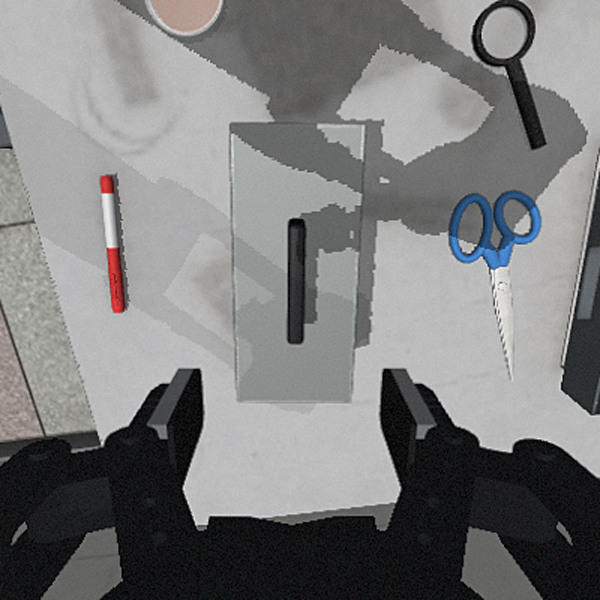

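The hood is at its original place: roof corners (230,123), (365,124), (353,403), (237,403), handle bar from (297,219) to (296,344).

```bash
python3 - <<'E'
from h import *
c=cam("wrist")
cr=lambda x,y,z:back(c,(120+(x+.5)/1.5-.5,(y+.5)/1.5-.5),z)
print(fit([cr(x,y,.1) for x,y in [(230,123),(365,124),(353,403),(237,403)]],0,0))
p,q=cr(297,221,.136),cr(295.5,342,.136);print((p+q)/2,np.linalg.norm(p-q),np.degrees(np.arctan2(*(p-q)[[1,0]])))
E
python3 go.py .488 -.39 .111 -8.1
```

```text
(array([ 0.4903, -0.3947], dtype=float32), np.float32(82.0), array([0.214 , 0.0949]))
[ 0.4904  -0.39185  0.136  ] 0.08382225241545352 81.49289357090346
clock 36.33 pos [ 0.4878 -0.389   0.2899] shift [-0.001   0.0004  0.1789] yaw -8.03 turn_z 0.0012 tilt [-0.  0.] open 59.5 F [-0.3  0.4 -0.1] grip 0.0
```

```bash
python3 -m crank '[-0.0036,0.003,0.02,0,0,0.002,-0.4,0,0,0.025,0,0,0,-0.4,0,0,0.025,0,0,0,-0.4,0,0,0.025,0,0,0,-0.4,0,0,0.025,0,0,0,-0.4,0,0,0.025,0,0,0,-0.4,0,0,0,0,0,0,-0.4]'|grep -E "eef_pos|force"; python3 -m crank '[0,0,0.017,0,0,0,-0.4,0,0,0.015,0,0,0,-0.4,0,0,0,0,0,0,-0.4,0,0,0,0,0,0,-0.4]'|grep -E "eef_pos|force"; python3 -m crank '[0,0,0,0,0,0,1,0,0,0,0,0,0,1,0,0,0,0,0,0,1,0,0,0,0,0,0,1,0,0,0,0,0,0,1,0,0,0,0,0,0,1,0,0,0,0,0,0,1,0,0,0,0,0,0,1]' 80|grep -E "eef_pos|force|opening"; python3 go.py .4904 -.393 .111 -8.2
```

```text
eef_pos: [0.4881, -0.3914, 0.1381]
force: [-0.4, 1.2, -2.0]
finger_force: 0.0
eef_pos: [0.4898, -0.3934, 0.1135]
force: [0.7, -0.4, 0.4]
finger_force: 0.0
eef_pos: [0.4901, -0.3942, 0.1143]
force: [-0.6, 1.1, 5.3]
opening: 0.116
finger_force: 79.4
clock 37.92 pos [ 0.4901 -0.3942  0.1143] shift [0.0012 0.0002 0.0033] yaw -8.36 turn_z -0.0029 tilt [ 0.0015 -0.0014] open 9.9 F [-0.6  1.1  5.3] grip 79.4
```

```bash
python3 -m crank '[0,0,-0.005,0,0,0,1,0,0,-0.015,0,0,0,1,0,0,-0.015,0,0,0,1,0,0,-0.02,0,0,0,1,0,0,-0.02,0,0,0,1,0,0,-0.02,0,0,0,1,0,0,-0.02,0,0,0,1,0,0,0,0,0,0,1]'|grep -E "eef_pos|force"; python3 -m crank '[0,0,0,0,0,0,1,0,0,0,0,0,0,1,0,0,0,0,0,0,1]' |grep -E "eef_pos|force"; python3 go.py .6147 .0383 .24 4.7;  python3 - <<'E'
from h import *
c=cam("wrist"); crop(c,150,0,490,400,1.5,"w9.png")
E
```

```text
eef_pos: [0.4905, -0.3945, 0.2324]
force: [-0.1, -0.0, -1.7]
finger_force: 78.3
eef_pos: [0.4892, -0.3934, 0.2251]
force: [-0.2, -0.0, -3.1]
finger_force: 78.3
clock 38.83 pos [ 0.4892 -0.3934  0.2251] shift [ 0.4454  0.0613 -0.0141] yaw -8.36 turn_z -0.228 tilt [-0.0031  0.0027] open 10.1 F [-0.2 -0.  -3.1] grip 78.3
```

View pics/w9.png

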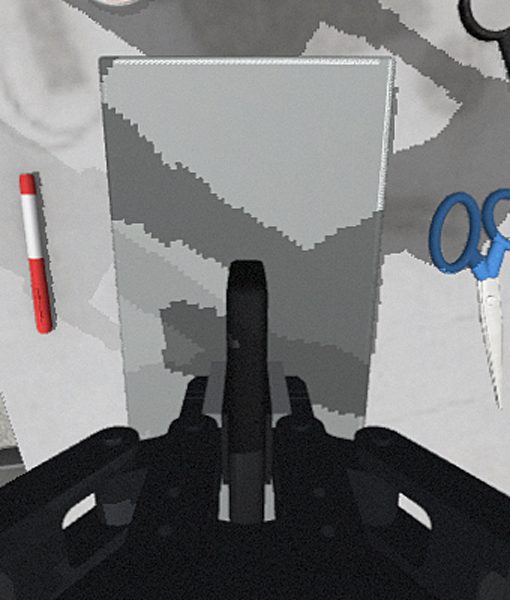

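The lifted hood shows the roof end corners at (101,58) and (394,58), the sides running to (128,437) and (366,430), and the handle end at (247,262). I'll compute its offset in the tool frame.

Run:
```python
from h import *
c=cam("wrist"); cr=lambda x,y,z:intool(c,(150+(x+.5)/1.5-.5,(y+.5)/1.5-.5),z)
for p in [(101,58),(394,58),(128,437),(366,430)]: print(cr(*p,.0143))
print("handle end",cr(247,262,-.0217))
z=[r.get_state()["eef_pos"] for _ in range(3)];print(z[0],r.get_state()["eef_rot"])
```

```text
[ 0.1059 -0.0457  0.0143]
[0.1059 0.0457 0.0143]
[-0.0293 -0.0472  0.0143]
[-0.0262  0.0468  0.0143]
handle end [ 0.0485 -0.0002 -0.0217]
[ 0.48930012 -0.39344092  0.22567446] [-2.37505760e+00 -2.05133188e+00  6.85104193e-04]
```

```bash
python3 -m crank '[0,0,-0.01,0,0,0,1,0,0,0,0,0,-0.114,1,0,0,0,0,0,-0.114,1,0.015,0.0057,0,0,0,0,1,0.03,0.0115,0,0,0,0,1,0.03,0.0115,0,0,0,0,1,0.03,0.0115,0,0,0,0,1,0.03,0.0115,0,0,0,0,1]' |grep -E "eef_pos|force"; python3 -m crank '[0.03,0.0115,0,0,0,0,1,0.03,0.0115,0,0,0,0,1,0.03,0.0115,0,0,0,0,1,0.03,0.0115,0,0,0,0,1,0.03,0.0115,0,0,0,0,1,0.03,0.0115,0,0,0,0,1,0.03,0.0115,0,0,0,0,1,0.03,0.0115,0,0,0,0,1]' |grep -E "eef_pos|force"; python3 -m crank '[0.03,0.0115,0,0,0,0,1,0.015,0.0058,0,0,0,0,1,0,0,0,0,0,0,1,0,0,0,0,0,0,1,0,0,0,0,0,0,1,0,0,0,0,0,0,1]' |grep -E "eef_pos|force"; python3 go.py .6152 .0383 .1243 4.7
```

```text
eef_pos: [0.5304, -0.2531, 0.2382]
force: [1.5, 0.3, -3.2]
finger_force: 78.3
eef_pos: [0.6022, -0.006, 0.2384]
force: [0.8, -0.5, -2.6]
finger_force: 78.3
eef_pos: [0.6156, 0.0371, 0.2382]
force: [-1.0, -0.7, -2.8]
finger_force: 78.3
clock 40.77 pos [0.6156 0.0371 0.2382] shift [ 0.0013 -0.0003  0.1139] yaw 4.6 turn_z -0.0018 tilt [ 0.0001 -0.0003] open 10.1 F [-1.  -0.7 -2.8] grip 78.3
```

```bash
python3 -m crank '[0.0012,0,0.01,0,0,-0.0018,1,0,0,0.013,0,0,0,1,0,0,0.013,0,0,0,1,0,0,0.013,0,0,0,1,0,0,0.013,0,0,0,1,0,0,0.013,0,0,0,1,0,0,0.01,0,0,0,1,0,0,0,0,0,0,1]' |grep -E "eef_pos|force"; python3 go.py .6152 .0383 .1243 4.7;  python3 -m crank '[0,0,0.003,0,0,0,1,0,0,0.003,0,0,0,1,0,0,0.003,0,0,0,1,0,0,0.003,0,0,0,1,0,0,0,0,0,0,1,0,0,0,0,0,0,1]' |grep -E "eef_pos|force"; python3 go.py .6152 .0383 .1243 4.7
```

```text
eef_pos: [0.6144, 0.0391, 0.1491]
force: [-1.3, 0.0, -2.8]
finger_force: 78.3
clock 41.43 pos [0.6144 0.0391 0.1491] shift [-0.0009  0.0009  0.0248] yaw 4.79 turn_z 0.0016 tilt [-0.0052 -0.0001] open 10.3 F [-1.3  0.  -2.8] grip 78.3
eef_pos: [0.6157, 0.0392, 0.1409]
force: [-0.3, -0.1, -1.0]
finger_force: 78.3
clock 41.93 pos [0.6157 0.0392 0.1409] shift [-0.0009 -0.0006  0.0166] yaw 4.8 turn_z 0.0018 tilt [0. 0.] open 10.1 F [-0.3 -0.1 -1. ] grip 78.3
```

```bash
python3 -m crank '[0,0,0.003,0,0,0,1,0,0,0.003,0,0,0,1,0,0,0,0,0,0,1]' |grep -E "eef_pos|force"; python3 -m crank '[0,0,0.003,0,0,0,1,0,0,0.003,0,0,0,1,0,0,0,0,0,0,1]' |grep -E "eef_pos|force";python3 -m crank '[0,0,0.002,0,0,0,1,0,0,0.001,0,0,0,1,0,0,0,0,0,0,1]' |grep -E "eef_pos|force"
```

```text
eef_pos: [0.6154, 0.0392, 0.134]
force: [0.4, -0.6, -2.4]
finger_force: 78.3
eef_pos: [0.6154, 0.0392, 0.1279]
force: [-0.5, 0.6, -2.4]
finger_force: 78.3
eef_pos: [0.6156, 0.0392, 0.1256]
force: [0.4, 0.4, -2.8]
finger_force: 78.3
```

```bash
python3 -m crank '[0,0,0.001,0,0,0,1,0,0,0,0,0,0,1]' |grep -E "eef_pos|force"; python3 -m crank '[0,0,0.001,0,0,0,1,0,0,0,0,0,0,1]' |grep -E "eef_pos|force";python3 -m crank '[0,0,0.001,0,0,0,1,0,0,0,0,0,0,1]' |grep -E "eef_pos|force";python3 -m crank '[0,0,0.001,0,0,0,1,0,0,0,0,0,0,1]' |grep -E "eef_pos|force"
```

```text
eef_pos: [0.6157, 0.0392, 0.1248]
force: [0.7, 0.2, -2.6]
finger_force: 78.3
eef_pos: [0.6158, 0.0392, 0.1243]
force: [-0.4, -0.5, 0.3]
finger_force: 78.5
eef_pos: [0.6159, 0.0392, 0.1244]
force: [-2.6, -0.3, 5.1]
finger_force: 79.3
eef_pos: [0.616, 0.0392, 0.1243]
force: [-4.5, 0.3, 8.0]
finger_force: 79.8
```

```bash
python3 -m crank '[0,0,-0.002,0,0,0,1,0,0,-0.001,0,0,0,-0.4,0,0,0,0,0,0,-0.4,0,0,0,0,0,0,-0.4,0,0,0,0,0,0,-0.4,0,0,-0.015,0,0,0,-0.4,0,0,-0.02,0,0,0,-0.4,0,0,-0.03,0,0,0,-0.4]' |grep -E "eef_pos|force|opening"; python3 -m crank '[0,0,-0.04,0,0,0,-0.4,0,0,-0.03,0,0,0,1,0.0039,-0.0288,0,0,0,0,1,0.0039,-0.0288,0,0,0,0,1,0.0039,-0.0288,0,0,0,0,1,0.0039,-0.0288,0,0,0,0,1,0.0039,-0.0288,0,0,0,0,1,0.0039,-0.0288,0,0,0,0,1]'|grep -E "eef_pos|force|opening"; python3 -m crank '[0,0,0.03,0,0,0,1,0,0,0.02,0,0,0,1,0,0,0,0,0,0,1,0,0,0,0,0,0,1]'|grep -E "eef_pos|opening"
python3 - <<'E'
from h import *
c=cam("wrist"); s=r.get_state(); print(s["eef_pos"],s["opening"])
g=cv2.cvtColor(c["image"],cv2.COLOR_RGB2GRAY); uv=proj(c,[.442,.048,.05]).round().astype(int);print("exp",uv)
m=(g<60).astype(np.uint8); n,l,st,ce=cv2.connectedComponentsWithStats(m)
for i in range(1,n):
    if 150<st[i,4]<20000: print(st[i],ce[i].round(1),back(c,ce[i],.05))
x0=int(min(max(uv[0]-200,0),240)); im=cv2.resize(c["image"][:,x0:x0+400,::-1],None,fx=1.0,fy=1.0)
t=cam("top"); im2=cv2.resize(t["image"][130:230,240:360,::-1],(480,400),interpolation=cv2.INTER_CUBIC); im2=im2[:, :400]
cv2.imwrite("pics/w10.png",np.hstack([im,im2])); print("x0",x0)
E
```

```text
eef_pos: [0.6144, 0.0391, 0.1871]
force: [1.3, -0.4, -0.4]
opening: 0.702
finger_force: 0.0
eef_pos: [0.4402, 0.0481, 0.2596]
force: [-0.3, 0.2, 0.5]
opening: 0.002
finger_force: 0.0
eef_pos: [0.4409, 0.048, 0.2091]
opening: 0.001
[0.44160764 0.0480165  0.21049713] -0.00038203219819295904
exp [316 186]
[  78   91   77  158 7805] [117.7 160.3] [0.2408 0.0575 0.05  ]
[299 166  33  33 708] [313.8 183.2] [0.4399 0.0503 0.05  ]
[ 502  182   62  112 3008] [536.8 237.2] [0.6868 0.0109 0.05  ]
x0 116
```

View pics/w10.png

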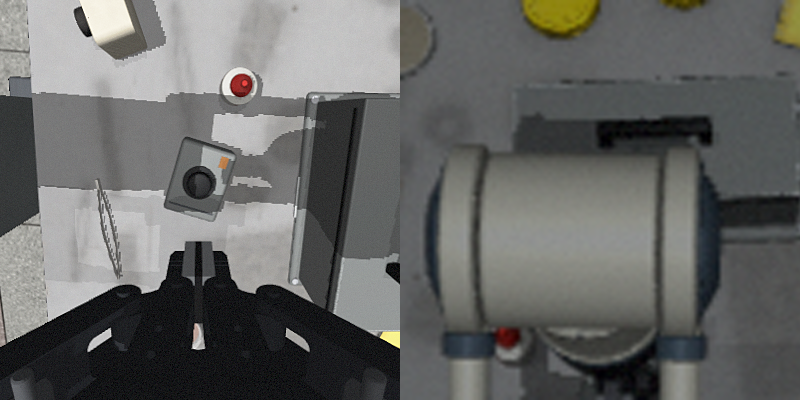

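The picture shows the hood sitting inside the base plate's rim, square to it. The key is at (200,183) directly ahead of the shut fingertips, near (0.440, 0.050). I'll lower to just above the key.

```bash
python3 -m crank '[0.0015,-0.001,0.03,0,0,0,1,0,0,0.03,0,0,0,1,0,0,0.03,0,0,0,1,0,0,0.03,0,0,0,1,0,0,0.02,0,0,0,1,0,0,0.009,0,0,0,1,0,0,0,0,0,0,1,0,0,0,0,0,0,1]'|grep -E "eef_pos|force"; python3 -m crank '[0,0,0,0,0,0,1,0,0,0,0,0,0,1]'|grep -E "eef_pos|force"; python3 go.py .441 .049 .05 4.7
```

```text
eef_pos: [0.4413, 0.0494, 0.0624]
force: [-0.1, 0.6, 0.1]
finger_force: 0.0
eef_pos: [0.4418, 0.0495, 0.0632]
force: [-0.1, 1.2, 0.1]
finger_force: 0.0
clock 45.95 pos [0.4418 0.0495 0.0632] shift [-0.0004 -0.0009  0.0132] yaw 4.8 turn_z 0.0017 tilt [0.0036 0.0002] open -0.2 F [-0.1  1.2  0.1] grip 0.0
```

```bash
python3 -m crank '[0,0,0.004,0,0,0,1,0,0,0.004,0,0,0,1,0,0,0.001,0,0,0,1,0,0,0,0,0,0,1,0,0,0,0,0,0,1]'|grep -E "eef_pos|^force"; for i in 1; do python3 -m crank '[0,0,0.001,0,0,0,1,0,0,0.001,0,0,0,1,0,0,0,0,0,0,1]'|grep -E "eef_pos|^force"; python3 -m crank '[0,0,0.001,0,0,0,1,0,0,0.001,0,0,0,1,0,0,0,0,0,0,1]'|grep -E "eef_pos|^force"; python3 -m crank '[0,0,0.001,0,0,0,1,0,0,0,0,0,0,1]'|grep -E "eef_pos|^force"; done
```

```text
eef_pos: [0.4403, 0.0494, 0.0517]
force: [0.5, -0.3, 0.1]
eef_pos: [0.4405, 0.0495, 0.0499]
force: [-0.0, 0.4, 1.4]
eef_pos: [0.4405, 0.0494, 0.0479]
force: [0.5, 0.5, 2.0]
eef_pos: [0.4405, 0.0494, 0.0469]
force: [-1.0, 0.9, 2.1]
```

```bash
python3 -m crank '[0,0,0.001,0,0,0,1,0,0,0,0,0,0,1]'|grep -E "eef_pos|^force"; python3 -m crank '[0,0,0.001,0,0,0,1,0,0,0,0,0,0,1]'|grep -E "eef_pos|^force"; python3 -m crank '[0,0,0.0005,0,0,0,1,0,0,0,0,0,0,1]'|grep -E "eef_pos|^force"
```

```text
eef_pos: [0.4405, 0.0494, 0.0459]
force: [-0.5, -0.1, 2.1]
eef_pos: [0.4405, 0.0494, 0.0451]
force: [-0.9, 0.1, 3.6]
eef_pos: [0.4406, 0.0494, 0.045]
force: [-0.5, 0.3, 5.8]
```

```bash
python3 -m crank '[0,0,0,0,0,0,1,0,0,0,0,0,0,1,0,0,0,0,0,0,1,0,0,0,0,0,0,1,0,0,0,0,0,0,1,0,0,0,0,0,0,1,0,0,0,0,0,0,1,0,0,0,0,0,0,1]'|grep -E "eef_pos|^force"; python3 -m crank '[0,0,0,0,0,0,1,0,0,0,0,0,0,1,0,0,0,0,0,0,1,0,0,0,0,0,0,1,0,0,0,0,0,0,1,0,0,0,0,0,0,1,0,0,0,0,0,0,1,0,0,0,0,0,0,1]'|grep -E "eef_pos|^force"; python3 -m crank '[0,0,0.002,0,0,0,1,0,0,0.002,0,0,0,1,0,0,0.002,0,0,0,1,0,0,0.002,0,0,0,1,0,0,0,0,0,0,1,0,0,0,0,0,0,1,0,0,0,0,0,0,1]'|grep -E "eef_pos|^force"
```

```text
eef_pos: [0.4406, 0.0494, 0.045]
force: [-1.7, -0.0, 6.3]
eef_pos: [0.4406, 0.0494, 0.045]
force: [-1.1, 0.3, 7.2]
eef_pos: [0.4408, 0.0495, 0.0397]
force: [-8.9, -0.6, 22.1]
```

Fully down (z 0.0397, 22 N). Now I'll release and rise clear.

```bash
python3 -m crank '[0,0,0,0,0,0,1,0,0,-0.01,0,0,0,1,0,0,-0.02,0,0,0,1,0,0,-0.03,0,0,0,1,0,0,-0.03,0,0,0,1,0,0,-0.03,0,0,0,1,0,0,0,0,0,0,1,0,0,0,0,0,0,1]'|grep -E "eef_pos|^force"; python3 -m crank '[0,0,0,0,0,0,1,0,0,0,0,0,0,1,0,0,0,0,0,0,1]'|grep -E "eef_pos|^force"
python3 - <<'E'
from h import *
c=cam("wrist"); a=np.radians(4.7)
# hood roof near edge check: predicted vs strongest vertical edges
g=cv2.cvtColor(c["image"],cv2.COLOR_RGB2GRAY)
for y in (-.08,0.,.08):
    P=lambda x,z:proj(c,[.6152+x*np.cos(a)-y*np.sin(a),.0383+x*np.sin(a)+y*np.cos(a),z]).round(1)
    print(y,"base",P(-.057,.01),"rim",P(-.047,.01),"roof",P(-.047,.11)); v=int(P(-.047,.11)[1])
    if 0<=v<400:
        u=int(P(-.047,.11)[0]); print(g[v,max(u-15,0):u+15].tolist())
E
```

```text
eef_pos: [0.4413, 0.0495, 0.158]
force: [0.5, 0.3, -0.4]
eef_pos: [0.4396, 0.0494, 0.1544]
force: [-0.5, -0.0, 0.0]
-0.08 base [423.1 284.1] rim [432.3 284.1] roof [479.9 355. ]
[31, 33, 36, 33, 28, 37, 32, 25, 28, 22, 34, 28, 19, 30, 28, 28, 26, 30, 27, 35, 20, 23, 28, 21, 31, 26, 30, 33, 32, 25]
0.0 base [431.6 214. ] rim [441.5 214. ] roof [499.1 261.4]
[55, 64, 62, 63, 52, 17, 0, 22, 20, 23, 47, 63, 57, 59, 54, 61, 53, 56, 61, 86, 105, 111, 120, 114, 114, 117, 115, 113, 117, 114]
0.08 base [441.2 132.4] rim [451.9 132.5] roof [521.9 143.9]
[59, 56, 62, 62, 48, 24, 14, 16, 23, 39, 39, 61, 55, 60, 57, 62, 56, 55, 62, 58, 72, 89, 107, 116, 119, 119, 114, 116, 119, 118]
```

```bash
python3 -c "
from rig import order; print(order.finish_job())"
```

```text
the job is handed in; nothing more can be done
None
```

I handed the job in, and no verdict came back: all four plates are seated in the imager's slots, the hood rests on the base plate, and the key was held at its first click for over a second, pressed right down and let up. The hood was never seen knocked aside.

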